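# Pack the dresser knobs and hold the hardware chest open

### The job

Put the two loose porcelain knobs into the two empty wells of the grey carrier, foot down, one to a well, so that all four wells are filled. Then tug the handle of the hardware chest's lid to learn whether it is caught, before touching the catch; if it is caught, slide the catch's fin all the way over to release it. Lift the lid about half way to upright and finish still holding it there, so that I can set the carrier inside (let go and it falls shut); leave the other things on the table where they are.

Things in the scene. Friction and masses are not known exactly. Their poses are not given: they have to be found in the camera images.
- chest: plywood hardware chest, too heavy to shift, 180 mm (its x) by 220 mm (its y), 97 mm high with the lid shut; origin at the centre of its underside, x axis pointing to its opening edge (the side away from the robot), z up. The lid is 10 mm thick and hinged along the chest's near edge: the hinge line runs along chest y, through chest x = -90 mm, at 87 mm above the table. On the opening side a steel ledge (top 78 mm above the table, out to chest x = 145 mm) carries the catch fin
- lid (a joint): lid angle in rad: 0 shut, grows as the opening edge rises; stop at 1.3. The lid (0.3 to 0.5 kg) falls shut by its own weight from any angle when let go. When caught it lifts only about 0.04 rad (5 mm at the handle) and then stops hard; when free it keeps rising. Whether it is caught cannot be seen from outside
- lid_handle (a point): middle of the steel bar handle on the lid (round bar 12 mm thick, 90 mm long along chest y, its axis 26 mm above the lid's top face, a post at either end; with the lid shut at chest x = 35 mm, y = 0, 123 mm above the table); axes parallel to the chest's when shut, turning with the lid
- catch_fin (a point): middle of the catch's steel thumb fin, which stands up from the ledge at chest x = 118 mm: 22 mm along chest x, 12 mm thick along chest y, its top 116 mm above the table, this point 100 mm above it. It slides along the chest's y with about 3 N of friction and stays where it is left; it starts 0 to 6 mm from its stop at the -y end (chest y = -15 mm) and releases the lid when pushed the chest's +y way to its other stop (chest y = +15 mm)
- carrier: grey plastic carrier plate, loose, 0.7 kg, 150 mm square and 22 mm high, origin at the centre of its underside, with four round wells 31 mm across and 10 mm deep in a square at 75 mm pitch
- carrier_hole0 (a point): centre of the mouth of a carrier well, 22 mm above the table, z up; a knob seated on the well's floor has its ball centre 14 mm above this point. This well already holds a knob at the start
- carrier_hole1 (a point): centre of the mouth of a carrier well, 22 mm above the table, z up; a knob seated on the well's floor has its ball centre 14 mm above this point. This well already holds a knob at the start
- carrier_hole2 (a point): centre of the mouth of a carrier well, 22 mm above the table, z up; a knob seated on the well's floor has its ball centre 14 mm above this point. Empty at the start
- carrier_hole3 (a point): centre of the mouth of a carrier well, 22 mm above the table, z up; a knob seated on the well's floor has its ball centre 14 mm above this point. Empty at the start
- knob0_mid (a point): white porcelain drawer knob: a ball 36 mm across on a short foot 23 mm across, 42 mm high in all, about 50 g; the point is the centre of the ball, 24 mm above the underside of the foot. Stands loose on the table at the start
- knob1_mid (a point): white porcelain drawer knob: a ball 36 mm across on a short foot 23 mm across, 42 mm high in all, about 50 g; the point is the centre of the ball, 24 mm above the underside of the foot. Stands loose on the table at the start
- knob2_mid (a point): white porcelain drawer knob: a ball 36 mm across on a short foot 23 mm across, 42 mm high in all, about 50 g; the point is the centre of the ball, 24 mm above the underside of the foot. Already seated in a well at the start
- knob3_mid (a point): white porcelain drawer knob: a ball 36 mm across on a short foot 23 mm across, 42 mm high in all, about 50 g; the point is the centre of the ball, 24 mm above the underside of the foot. Already seated in a well at the start
- tape: bystander: roll of brown parcel tape standing on its flat side, 96 mm across, 48 mm high; origin on its underside
- screwdriver: bystander: black-handled screwdriver lying beyond the carrier; origin on its underside
- tumbler: bystander: drinking glass, 72 mm across, 95 mm high; origin on its underside
- jar: bystander: lidded amber glass jar, 70 mm across, 85 mm high; origin on its underside
- books: bystander: pile of three books, 130 x 190 mm, 55 mm high; origin on its underside
- strap: bystander: flat steel bracket strap, 20 x 60 mm, 8 mm thick, lying between the two loose knobs; origin on its underside
- dispenser: bystander: black hand tape dispenser, 160 mm long, 100 mm high; origin on its underside
Not all that is in view belongs to the job. Leave any orange, pink or turquoise look-alike of the part that bears knob3_mid alone.

How it is judged (in metres and radians):
On the way, in this order (a step that is already met when the one before it is completed fails the run):
1. all four wells of the carrier hold a knob (((horizontal distance between knob0_mid and carrier_hole0 below 0.008 m and z of knob0_mid in the frame of carrier_hole0 between 0.008 and 0.02 m) or (horizontal distance between knob1_mid and carrier_hole0 below 0.008 m and z of knob1_mid in the frame of carrier_hole0 between 0.008 and 0.02 m) or (horizontal distance between knob2_mid and carrier_hole0 below 0.008 m and z of knob2_mid in the frame of carrier_hole0 between 0.008 and 0.02 m) or (horizontal distance between knob3_mid and carrier_hole0 below 0.008 m and z of knob3_mid in the frame of carrier_hole0 between 0.008 and 0.02 m)) and ((horizontal distance between knob0_mid and carrier_hole1 below 0.008 m and z of knob0_mid in the frame of carrier_hole1 between 0.008 and 0.02 m) or (horizontal distance between knob1_mid and carrier_hole1 below 0.008 m and z of knob1_mid in the frame of carrier_hole1 between 0.008 and 0.02 m) or (horizontal distance between knob2_mid and carrier_hole1 below 0.008 m and z of knob2_mid in the frame of carrier_hole1 between 0.008 and 0.02 m) or (horizontal distance between knob3_mid and carrier_hole1 below 0.008 m and z of knob3_mid in the frame of carrier_hole1 between 0.008 and 0.02 m)) and ((horizontal distance between knob0_mid and carrier_hole2 below 0.008 m and z of knob0_mid in the frame of carrier_hole2 between 0.008 and 0.02 m) or (horizontal distance between knob1_mid and carrier_hole2 below 0.008 m and z of knob1_mid in the frame of carrier_hole2 between 0.008 and 0.02 m) or (horizontal distance between knob2_mid and carrier_hole2 below 0.008 m and z of knob2_mid in the frame of carrier_hole2 between 0.008 and 0.02 m) or (horizontal distance between knob3_mid and carrier_hole2 below 0.008 m and z of knob3_mid in the frame of carrier_hole2 between 0.008 and 0.02 m)) and ((horizontal distance between knob0_mid and carrier_hole3 below 0.008 m and z of knob0_mid in the frame of carrier_hole3 between 0.008 and 0.02 m) or (horizontal distance between knob1_mid and carrier_hole3 below 0.008 m and z of knob1_mid in the frame of carrier_hole3 between 0.008 and 0.02 m) or (horizontal distance between knob2_mid and carrier_hole3 below 0.008 m and z of knob2_mid in the frame of carrier_hole3 between 0.008 and 0.02 m) or (horizontal distance between knob3_mid and carrier_hole3 below 0.008 m and z of knob3_mid in the frame of carrier_hole3 between 0.008 and 0.02 m))), for 0.2 s.
2. the lid is tugged up off its seat (0.015 rad or more) while the catch is still where it was (within 4 mm) (value of joint lid above 0.015 rad and distance of catch_fin from where it was at the start of the episode below 0.004 m), for 0.1 s.
3. the lid is raised beyond 0.6 rad (value of joint lid above 0.6 rad), for 0.2 s.
At the end, for the whole second after the job is handed in: Every one of the four wells holds a knob, foot down (ball centre within 8 mm of the well's axis sideways and 8 to 20 mm above the well's mouth, leaning less than 0.35 rad), the carrier lies level on the table, and the robot is holding the lid still at 0.6 to 1.2 rad, touching it with at least 0.5 N (all of step 1 and angle between each of knob0_mid, knob1_mid, knob2_mid, knob3_mid's own z axis and vertical below 0.35 rad and angle between carrier's own z axis and vertical below 0.1 rad and value of joint lid between 0.6 and 1.2 rad and velocity of joint lid between -0.05 and 0.05 rad/s and contact force between any of the fingers, the arm and lid above 0.5 N); the arm keeps its last pose, push and grip.
It fails at once if a bystander is moved by more than 30 mm (distance of any of tape, screwdriver, tumbler, jar, books, strap, dispenser from where it was at the start of the episode above 0.03 m).
It also fails if it takes over 72 s, if anything falls off the work surface, if the arm or the gripper's body presses on something with over 40 N, if the wrist force passes 120 N, or if a joint passes its speed limit or range.

### The arm

A 7-joint arm with a two-finger parallel gripper is mounted at the origin on the work surface. World frame = base frame: x ahead of the robot, y to its left, z up, the work surface at z = 0. Lengths are in mm, angles in rad, forces in N, time in s.
With the tool pointing down it reaches from about 400 to 875 mm from the base axis. Payload 4.4 kg.
Tool frame: the origin (TCP) lies midway between the tips of the shut fingers; the grasp point (between the pads) lies 19 mm behind it (env.pinch_z is the distance from the TCP to the grasp point, in mm); z points along the fingers, x is the direction in which the jaws open and shut, and the axes are right-handed (so a half turn about z gives the same grasp; the last joint's range is limited). The gripper opens to 85 mm and grips with 20 to 120 N. Pads are 22 mm wide; open, the fingers measure 114 mm over their backs; the gripper's body (76 mm by 85 mm) begins 54 mm behind the grasp point. The pads swing forward as they close: fully open they stand 13 mm farther back than shut.
Start: joints at [-1.224, 0.628, 0.038, 1.517, -0.027, 0.996, -0.02], TCP at [260.742, 595.426, 194.713] pointing down, gripper open.
Joint ranges: [-3.06, 3.06], [-0.37, 2.12], [-1.25, 1.32], [0.18, 2.47], [-1.1, 4.24], [0.23, 1.98], [-2.94, 2.94]. Speed limits (rad/s): [2.57, 2.57, 3.14, 3.14, 3.14, 3.14, 3.14].

### API

Orientations are given as a unit quaternion [w, x, y, z].
In Python, from bench import env, vision gives the robot as it stands.
- The arm moves only by the shell command python3 -m pendant 'ROWS' [FORCE]. ROWS is JSON, a list of rows, each a list of 3 entries, a list of its own where there are three numbers: the turn, a rotation vector about the tool's x, y, z as a fraction of full scale, then the shift along the tool's x, y, z as a fraction of full scale, then the closure, from -1 (fully open) to 1 (shut). In form: [[[rx, ry, rz], [tx, ty, tz], claw], ...]. A call has 1 to 5 rows; each row is the pose to reach, as a shift and turn from the pose measured when the call began, along the tool's axes at that moment; what a row does not reach only later rows make up. Full scale, the value 1, is 500 mm for a shift and 30 degrees for a turn. A row lasts 1/8 s, in which the tool goes at most 62.5 mm and 10.7 degrees, less where a joint would pass 70% of its speed; a pose out of reach is approached as far as the arm can. A call with a number of a shift or a turn outside -1 to 1 is refused whole. A call with a gripper value outside its range is refused whole. The fingers move at their own pace and stop on an object; FORCE is the grip in N (left out, the last holds). Time passes only in rows, so rows that repeat a pose let the fingers close. It gives the time, the measured TCP pose, the force and the opening at its end, in the units of the state.
- env.state(): the state, without advancing time (a new reading comes with each control period).
- vision.snapshot(name): name is "scene" or "top" or "wrist"; returns a dict with "color" (420x560x3 uint8, red, green, blue), "vfov" (degrees; the focal length in pixels is half the picture's height over the tangent of half this angle, whatever the lens; pixels are square), "cx", "cy" (the principal point, pixels), "T" (4x4, takes a point from camera to world coordinates); the wrist camera has in their place "mount" (4x4, takes a point from camera to tool coordinates, whose origin is the TCP and whose axes are the tool frame's). Camera axes: x right, y up, looking along -z (the intrinsics and any distortion apply to the point x, -y, -z); pixel columns grow to the right and rows downward; lengths in mm; the calibration is good to about 2 mm. A picture is of the moment at which its call begins: read the wrist's pose just before it. There is no depth.
- env.close_job(): hands the job in, once; it reports no verdict.
The state is a dict: "clock": time; "joints": joint angles; "joint_vel": joint speeds; "joint_torque": joint torques, N m; "eef_pos": TCP position; "tcp_rot": TCP orientation; "contact_force": force on the tool from outside, world axes, zero at the start; "wrist_torque": the same for the moment, N m; "finger_gap": finger opening in mm.
Only numpy, scipy, OpenCV 4.12 (cv2) and the standard library are available. Lean on these libraries where they do the work, as an engineer would, in place of code of your own. Each camera call takes 0.05 s, during which the arm holds its last target. There are 200 camera calls.

## Working session

There is one attempt and no reset: what is moved stays moved. The work goes in short steps, Python scripts to look and compute and a shell command to move; the robot and the scene stay as the last step left them, time stands still between calls to the robot, and variables do not carry over. Pictures are saved under pics/ and viewed, about 8 in all and at most 12, crops included, and the job is handed in when it is done.

```bash
mkdir -p pics; ls; python3 - <<'E'
from bench import env, vision
import cv2,json
s=env.state();print(s, env.pinch_z)
for n in("scene","top"):
    d=vision.snapshot(n);cv2.imwrite(f"pics/{n}0.png",cv2.resize(d["color"][:,:,::-1],None,fx=1.42,fy=1.42,interpolation=cv2.INTER_CUBIC));print({k:(v.tolist() if hasattr(v,'tolist') else v) for k,v in d.items() if k!="color"})
E
```

```text
pics
{'clock': 0.0, 'joints': array([-1.22381137,  0.62937428,  0.03844291,  1.5183726 , -0.02701277,
        0.99628128, -0.02002422]), 'joint_vel': array([ 0.00023524,  0.00069619, -0.0004966 ,  0.00086625,  0.00032724,
       -0.00046734,  0.00126187]), 'joint_torque': array([ 6.63465180e-04, -5.63405585e+01,  1.22617945e+00, -1.93450713e+01,
        1.09165601e-02,  1.06919889e-02,  1.36793659e-05]), 'eef_pos': array([260.44769783, 594.78040562, 193.76944722]), 'tcp_rot': array([ 5.31596040e-04,  8.37015528e-01,  5.47178295e-01, -7.97893311e-04]), 'contact_force': array([-0.18212677, -0.05765543,  1.0853232 ]), 'wrist_torque': array([-0.04838985,  0.01034598, -0.01507404]), 'finger_gap': 85.66563129350274} 18.700000000000003
{'vfov': 48.14795287042498, 'cx': 279.29346063871463, 'cy': 211.74739273063602, 'T': [[0.7168197078577826, -0.5828839873339052, 0.3826431284322392, 1020.8885657390707], [0.6971862440891695, 0.6070781214610648, -0.3812971223286923, -497.1469538297456], [-0.010042284576736655, 0.540094817372869, 0.8415442595416163, 1134.49259411637], [0.0, 0.0, 0.0, 1.0]]}
{'vfov': 57.49675727599792, 'cx': 277.72604623045845, 'cy': 211.28644497562968, 'T': [[0.018001744135402245, 0.9856373377005256, -0.16791359605077524, 370.93176732440156], [-0.9998261559071472, 0.018561759763096018, 0.0017660799624684635, -38.76006507046342], [0.004857486183225653, 0.16785261274438515, 0.9858001345216297, 1091.6045710027822], [0.0, 0.0, 0.0, 1.0]]}
```

View pics/scene0.png

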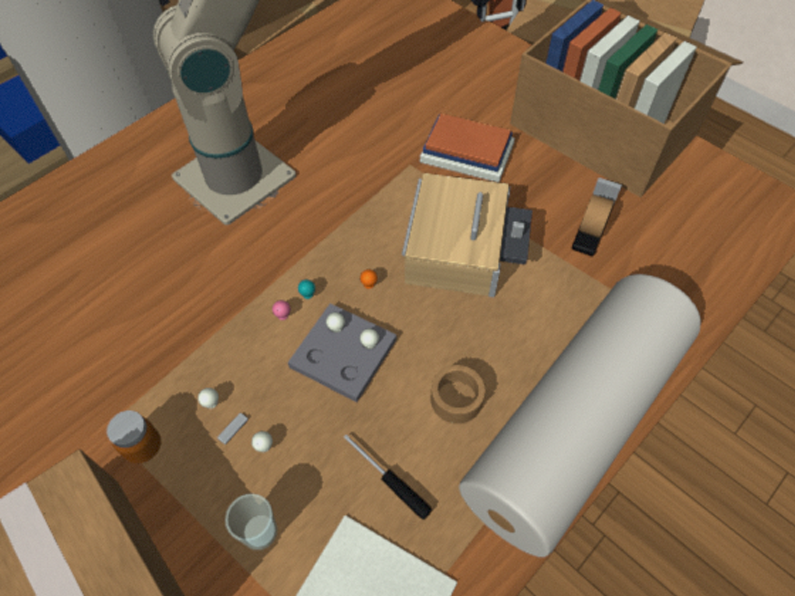

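View pics/top0.png

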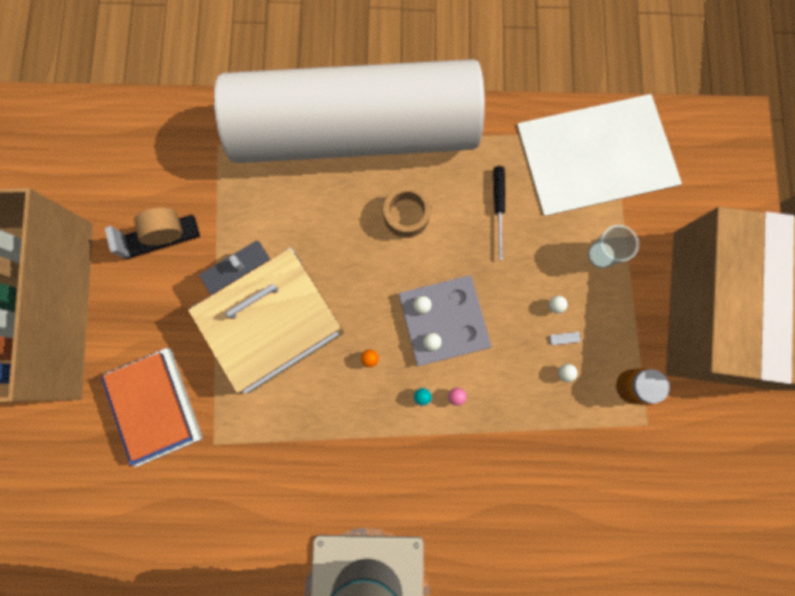

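```bash
cat > h.py <<'E'
import numpy as np, cv2
from bench import env, vision
from scipy.spatial.transform import Rotation as R
def K(d): 
    h,w=d["color"].shape[:2]; f=h/2/np.tan(np.radians(d["vfov"])/2); return f,d["cx"],d["cy"]
def proj(d,p,T=None):
    T=d["T"] if T is None else T; T=np.array(T);f,cx,cy=K(d)
    c=T[:3,:3].T@(np.array(p,float)-T[:3,3]); return np.array([cx+f*c[0]/-c[2],cy-f*c[1]/-c[2]])
def ray(d,uv,T=None):
    T=d["T"] if T is None else T; T=np.array(T);f,cx,cy=K(d)
    v=T[:3,:3]@np.array([(uv[0]-cx)/f,-(uv[1]-cy)/f,-1.]); return T[:3,3],v/np.linalg.norm(v)
def tri(rays):
    A=sum(np.eye(3)-np.outer(v,v) for o,v in rays); b=sum((np.eye(3)-np.outer(v,v))@o for o,v in rays)
    p=np.linalg.solve(A,b); return p,[round(float(np.linalg.norm(np.cross(v,p-o))),1) for o,v in rays]
def onz(d,uv,z,T=None):
    o,v=ray(d,uv,T); return o+v*(z-o[2])/v[2]
def tool(s=None):
    s=s or env.state(); q=s["tcp_rot"]; T=np.eye(4); T[:3,:3]=R.from_quat(np.r_[q[1:],q[0]]).as_matrix(); T[:3,3]=s["eef_pos"]; return T
E
python3 - <<'E'
from h import *
a=vision.snapshot("scene");b=vision.snapshot("top");w=vision.snapshot("wrist")
print({k:v for k,v in w.items() if k!="color"}, tool())
for p in([0,0,0],[260,595,194],[0,0,300]): print(p,proj(a,p)*1.42,proj(b,p)*1.42)
P=dict(k0=((208,398),(559,303)),k1=((262,441),(568,373)),k0s=((208,398),(568,373)),k1s=((262,441),(559,303)),ka=((336,321),(422,304)),ka2=((336,321),(432,342)),kb=((370,338),(422,304)),kb2=((370,338),(432,342)),h2=((314,356),(469,333)),h3=((349,373),(457,297)),h2s=((314,356),(457,297)),h3s=((349,373),(469,333)))
for k,(u,v) in P.items():
    p,e=tri([ray(a,np.array(u)/1.42),ray(b,np.array(v)/1.42)]);print(k,p.round(1),e)
cv2.imwrite("pics/w0.png",w["color"][:,:,::-1])
E
```

```text
{'vfov': 63.3480039921495, 'cx': 273.9810540879101, 'cy': 206.86745171358433, 'mount': array([[ 9.99999865e-01, -5.04872650e-04, -1.19575443e-04,
        -4.94903824e-01],
       [-5.18536675e-04, -9.64635447e-01, -2.63587150e-01,
        -6.65600161e+01],
       [ 1.77312321e-05,  2.63587177e-01, -9.64635579e-01,
        -1.78948986e+02],
       [ 0.00000000e+00,  0.00000000e+00,  0.00000000e+00,
         1.00000000e+00]])} [[ 4.01213320e-01  9.15984563e-01 -3.90695673e-04  2.60611699e+02]
 [ 9.15984208e-01 -4.01213509e-01 -8.06916351e-04  5.95119919e+02]
 [-8.95875303e-04 -3.41254782e-05 -9.99999598e-01  1.94289699e+02]
 [ 0.00000000e+00  0.00000000e+00  0.00000000e+00  1.00000000e+00]]
[0, 0, 0] [234.05473588 177.12851812] [367.16734247 593.93058756]
[260, 595, 194] [496.97988715  34.16792563] [ -7.76989392 456.00548914]
[0, 0, 300] [200.488996    68.47941519] [357.06572495 676.86326256]
k0 [ 511.9 -362.7  158.7] [39.1, 39.1]
k1 [ 454.2 -384.9 -108.7] [51.2, 51.2]
k0s [ 415.  -381.6   23.9] [0.5, 0.5]
k1s [ 552.  -366.5   30.7] [0.4, 0.4]
ka [ 518.3 -114.4  106. ] [26.9, 26.9]
ka2 [ 469.8 -114.4   37.1] [1.0, 1.0]
kb [543.8 -94.9  37. ] [0.3, 0.3]
kb2 [495.6 -95.5 -27.6] [31.8, 31.8]
h2 [ 489.6 -189.5   22.6] [0.3, 0.3]
h3 [ 561.7 -166.8   19. ] [0.8, 0.8]
h2s [ 535.2 -182.8   86.9] [28.9, 28.9]
h3s [ 516.5 -173.8  -39.6] [31.3, 31.3]
```

```bash
python3 - <<'E'
from h import *
a=vision.snapshot("scene")["color"];b=vision.snapshot("top")["color"]
def crop(im,x0,y0,w=133,h=100): return cv2.resize(im[y0:y0+h,x0:x0+w,::-1],(w*3,h*3),interpolation=cv2.INTER_CUBIC)
np.set_printoptions(suppress=True)
img=np.vstack([np.hstack([crop(a,270,115),crop(b,128,165)]),np.hstack([crop(a,180,200),crop(b,270,180)])])
cv2.imwrite("pics/c1.png",img)
# white blobs
for n,im in(("scene",a),("top",b)):
    m=((im.min(2)>120)&(im.max(2).astype(int)-im.min(2)<45)).astype(np.uint8)
    k,l,st,c=cv2.connectedComponentsWithStats(m)
    for i in range(1,k):
        if 60<st[i,4]<500: print(n,c[i].round(1),st[i])
E
```

```text
scene [354.8   9.4] [342   0  22  15  94]
scene [326.8 116.6] [296  98  66  30 418]
scene [289.7 151.8] [283 126  14  54 107]
scene [428.7 130.9] [421 126  16  13  93]
scene [335.4 149.4] [332 135   8  30 100]
scene [235.  226.3] [229 220  13  14 132]
scene [259.  237.9] [253 232  13  14 135]
scene [145.3 280.2] [139 274  13  14 134]
scene [ 87.2 298.7] [ 75 289  26  22 371]
scene [163.  301.3] [153 291  21  22 167]
scene [183.2 310.9] [177 304  13  14 143]
scene [256.1 319.7] [242 306  29  28  87]
top [351.8 166. ] [351 150   3  33  65]
top [424.3 176.5] [415 159  25  29 283]
top [ 80.2 168.7] [ 74 160  15  19 156]
top [  4.2 169.3] [  0 162  10  15 113]
top [176.2 211.2] [159 200  37  24 191]
top [393.  213.7] [388 209  11  11  98]
top [204.2 255. ] [171 234  67  43 268]
top [397.7 237.9] [388 234  21   9 148]
top [400.  262.1] [395 257  11  12 106]
top [458.8 272.1] [448 261  23  23 412]
```

View pics/c1.png

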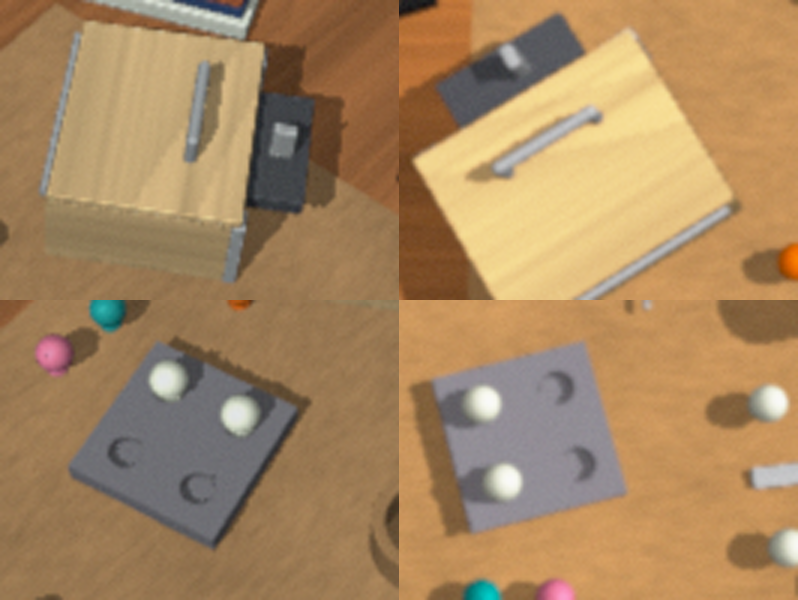

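```bash
python3 - <<'E'
from h import *
np.set_printoptions(suppress=True,precision=1)
a=vision.snapshot("scene");b=vision.snapshot("top")
def S(o,p,dx=0,dy=0): return np.array(o)+(np.array(p,float)-[dx,dy]+0.5)/3-0.5
def T2(n,u,v):
    p,e=tri([ray(a,u),ray(b,v)]);print(n,p,e);return p
so,to=(270,115),(128,165)
T2("h+y",S(so,(204,64)),S(to,(500,170),399))
T2("h-y",S(so,(191,158)),S(to,(594,113),399))
T2("fin",S(so,(289,127)),S(to,(510,48),399))
cs=[("open+y",(264,43),(413,160)),("open-y",(244,222),(632,32)),("hinge-y",(48,197),(733,200))]
Q=[T2(n,S(so,u),S(to,v,399)) for n,u,v in cs]
Q.append(T2("hinge+y",S(so,(83,22)),np.array((245,391))/1.42))
from scipy.optimize import least_squares
Q=np.array(Q)[:,:2]; loc=np.array([[90,110],[90,-110],[-90,-110],[-90,110]])
def fit(loc,Q,th0):
    f=lambda p:((loc@np.array([[np.cos(p[2]),np.sin(p[2])],[-np.sin(p[2]),np.cos(p[2])]])+p[:2])-Q).ravel()
    r=least_squares(f,[*Q.mean(0),th0]); print("fit",r.x[:2],"yaw %.3f"%r.x[2],"res",r.fun); return r.x
p=fit(loc,Q,0.5)
c,s=np.cos(p[2]),np.sin(p[2])
for n,x,y in(("handle",35,0),("fin0",118,-12)): print(n,p[0]+c*x-s*y,p[1]+s*x+c*y)
so,to=(180,200),(270,180)
cs=[((157,342),(471,533)),((298,405),(432,380)),((215,543),(584,343)),((72,467),(626,492))]
Q=np.array([T2("car",S(so,u,0,300),S(to,v,399,300)) for u,v in cs])[:,:2]
ka=T2("ka",(235,226.3),S(to,(503,482),399,300)); kb=T2("kb",(259,237.9),S(to,(482,404),399,300))
loc=np.array([[-75,75],[75,75],[75,-75],[-75,-75]])
Q2=np.vstack([Q,ka[:2],kb[:2]]); loc2=np.vstack([loc,[-37.5,37.5],[37.5,37.5]])
p=fit(loc2,Q2,0.3);c,s=np.cos(p[2]),np.sin(p[2])
for x,y in((-37.5,-37.5),(37.5,-37.5)): print("hole",p[0]+c*x-s*y,p[1]+s*x+c*y)
T2("knobL",(145.3,280.2),(400,262.1));T2("knobR",(183.2,310.9),(393,213.7))
st=env.state();print(st["eef_pos"],st["clock"])
E
```

```text
h+y [504.3 255.4 127.8] [1.0, 1.0]
h-y [558.1 181.9 101.4] [2.1, 2.1]
fin [609.9 253.2 126.4] [0.5, 0.5]
open+y [514.9 339.4  99.3] [0.2, 0.2]
open-y [636.1 157.4  97.2] [3.0, 3.0]
hinge-y [486.6  61.   90.5] [0.9, 0.9]
hinge+y [371.4 226.2 108.7] [4.3, 4.3]
fit [502.3 196. ] yaw 0.607 res [-1.5 -1.7  2.9 -0.3  4.5 -6.7 -5.9  8.7]
handle 530.9990315598279 215.9676953721514
fin0 606.0046577041236 253.47977404958743
car [423.6 -88.3  20.7] [1.1, 1.1]
car [567.2 -48.4  24.9] [0.4, 0.4]
car [ 607.7 -193.1   16.8] [0.8, 0.8]
car [ 465.2 -231.2   20.9] [0.4, 0.4]
ka [ 469.6 -116.6   39. ] [1.5, 1.5]
kb [542.  -96.6  38.2] [1.4, 1.4]
fit [ 515.9 -141.1] yaw 0.273 res [-0.1 -0.8  0.7 -0.2  0.6 -0.  -1.3 -2.3  0.1  1.6 -0.   1.7]
hole 489.8945047840392 -187.2839990893824
hole 562.1261847121199 -167.09527910104975
knobL [ 415.5 -382.4   26.6] [1.4, 1.4]
knobR [ 550.4 -367.3   27.8] [1.7, 1.7]
[260.7 595.4 194.6] 0.45
```

```bash
python3 -m pendant '[[[0,0,0],[-0.375,0.5,0],-1],[[0,0,0],[-0.375,0.5,0],-1],[[0,0,0],[-0.375,0.5,0],-1],[[0,0,0],[-0.375,0.5,0],-1],[[0,0,0],[-0.375,0.5,0],-1]]' 30; python3 -m pendant '[[[0,0,0],[-0.375,0.45,0],-1],[[0,0,0],[-0.375,0.45,0],-1],[[0,0,0],[-0.375,0.45,0],-1],[[0,0,0],[-0.375,0.45,0],-1],[[0,0,0],[-0.375,0.45,0],-1]]'
```

```text
clock: 1.08
eef_pos: [415.5, 321.7, 195.0]
tcp_rot: [0.0, 0.837, 0.547, 0.0]
contact_force: [1.7, -0.6, -0.3]
finger_gap: 85.0
clock: 1.7
eef_pos: [547.6, 56.4, 195.3]
tcp_rot: [0.001, 0.838, 0.546, 0.001]
contact_force: [0.4, 0.5, -0.4]
finger_gap: 85.7
```

```bash
python3 -m pendant '[[[0,0,0],[-0.774,0.344,0.09],-1],[[0,0,0],[-0.774,0.344,0.09],-1],[[0,0,0],[-0.774,0.344,0.09],-1],[[0,0,0],[-0.774,0.344,0.09],-1],[[0,0,0],[-0.774,0.344,0.09],-1]]' ; python3 -m pendant '[[[0,0,0],[-0.2,0.09,0.02],-1],[[0,0,0],[-0.2,0.09,0.02],-1],[[0,0,0],[-0.2,0.09,0.02],-1]]'
cat > look.py <<'E'
import sys
from h import *
T=tool(); d=vision.snapshot("wrist"); np.savez("w_%s.npz"%sys.argv[1],T=T@d["mount"],**{k:d[k] for k in("color","vfov","cx","cy")})
cv2.imwrite("pics/w_%s.png"%sys.argv[1],d["color"][:,:,::-1]); print(T[:3,3].round(1))
im=d["color"]; m=((im.min(2)>120)&(im.max(2).astype(int)-im.min(2)<45)).astype(np.uint8)
k,l,st,c=cv2.connectedComponentsWithStats(m)
for i in range(1,k):
    if st[i,4]>300: print(c[i].round(1),st[i],"z24:",onz(d,c[i],24,T@d["mount"]).round(1))
for p in sys.argv[2:]:
    p=eval(p); print(p,"px",proj(d,p,T@d["mount"]).round(1))
E
python3 look.py k "(550,-367,24)" "(415,-382,24)"
```

```text
clock: 2.33
eef_pos: [548.3, -253.0, 162.5]
tcp_rot: [0.001, 0.838, 0.546, 0.001]
contact_force: [1.7, -0.0, 0.5]
finger_gap: 85.5
clock: 2.7
eef_pos: [546.7, -369.0, 151.9]
tcp_rot: [0.002, 0.84, 0.543, -0.001]
contact_force: [-1.0, 0.5, -0.1]
finger_gap: 85.2
[ 546.7 -369.   151.9]
[192.4  52.7] [ 174   31   37   44 1237] z24: [ 413.3 -384.4   24. ]
[13.1 86.6] [   0   52   30   68 1339] z24: [ 374.1 -536.5   24. ]
[231.6 131.1] [ 201  106   62   50 1318] z24: [ 484.  -382.7   24. ]
[276.4 192.5] [260 177  34  33 882] z24: [ 550.8 -369.4   24. ]
[431.8 263.2] [417 227  32  77 426] z24: [ 677.7 -259.6   24. ]
[235.1 312.2] [ 213  293   45   39 1378] z24: [ 648.1 -459.2   24. ]
[357.7 355.9] [ 331  336   50   40 1106] z24: [ 748.7 -363.2   24. ]
(550, -367, 24) px [278.4 190.7]
(415, -382, 24) px [195.9  53.3]
```

View pics/w_k.png

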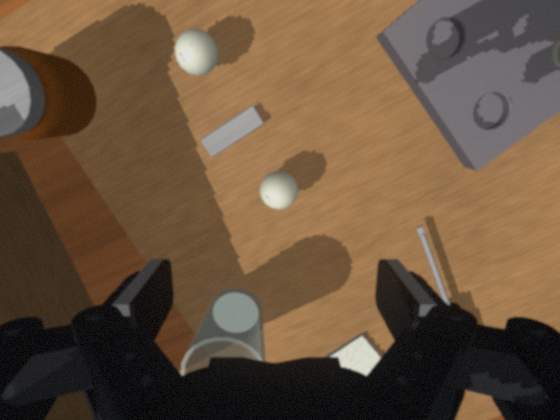

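```bash
cat > go.py <<'E'
import sys
from h import *
# print shift fractions to TCP target x y z, and turn fractions to jaw dir angle yaw(deg), tilt
T=tool(); t=np.array([float(v) for v in sys.argv[1:4]])
print("shift",((T[:3,:3].T@(t-T[:3,3]))/500).round(3), "len",round(float(np.linalg.norm(t-T[:3,3])),1))
if len(sys.argv)>4:   # desired jaw azimuth deg, pitch deg about +y' (chest y)
    az=np.radians(float(sys.argv[4])); pt=np.radians(float(sys.argv[5]) if len(sys.argv)>5 else 0)
    x=np.array([np.cos(az),np.sin(az),0]);z=np.array([0,0,-1.]);M=np.c_[x,np.cross(z,x),z]
    ax=np.array([-np.sin(az),np.cos(az),0]); M=R.from_rotvec(-ax*pt).as_matrix()@M
    print("turn",(np.degrees(R.from_matrix(T[:3,:3].T@M).as_rotvec())/30).round(3))
E
python3 go.py 550 -367.5 11
python3 - <<'E'
from h import *
d=dict(np.load("w_k.npz")); T=d["T"]
for uv in((446,38),(491,111)): print(onz(d,uv,22,T))
for p in((490,-187.3,22),(562,-167,22)): print(proj(d,p,T))
E
```

```text
shift [-0.003  0.005  0.282] len 141.1
[ 489.07801392 -188.20185199   22.        ]
[ 561.29844897 -169.19046259   22.        ]
[447.37768412  38.62346141]
[493.67861055 110.69173013]
```

```bash
python3 -m pendant '[[[0,0,0],[-0.003,0.005,0.12],-1],[[0,0,0],[-0.003,0.005,0.22],-1],[[0,0,0],[-0.003,0.005,0.282],-1],[[0,0,0],[-0.003,0.005,0.282],-1],[[0,0,0],[-0.003,0.005,0.282],1]]' 30; python3 -m pendant '[[[0,0,0],[0,0,0],1],[[0,0,0],[0,0,0],1],[[0,0,0],[0,0,0],1],[[0,0,0],[0,0,0],1]]'; python3 go.py 562 -168 80;
```

```text
clock: 3.38
eef_pos: [551.3, -367.3, 12.6]
tcp_rot: [0.002, 0.838, 0.545, 0.001]
contact_force: [0.8, -0.7, 0.4]
finger_gap: 69.6
clock: 3.88
eef_pos: [551.4, -367.4, 12.9]
tcp_rot: [0.002, 0.839, 0.545, 0.001]
contact_force: [-0.8, 0.8, -0.7]
finger_gap: -0.0
shift [ 0.373 -0.142 -0.135] len 210.7
```

```bash
python3 -m pendant '[[[0,0,0],[0,0,-0.1],-1],[[0,0,0],[0,0,-0.2],-1],[[0,0,0],[0,0,-0.28],-1],[[0,0,0],[0,0,-0.28],-1]]'; python3 look.py k2 "(550,-367,24)"
```

```text
clock: 4.38
eef_pos: [553.0, -368.8, 156.9]
tcp_rot: [0.005, 0.839, 0.545, 0.003]
contact_force: [0.1, 0.2, -0.3]
finger_gap: 72.4
[ 553.  -368.8  156.9]
[190.1  43.9] [ 172   22   37   45 1267] z24: [ 413.3 -384.1   24. ]
[12.5 76.6] [   0   42   29   67 1252] z24: [ 374.2 -535.4   24. ]
[228.9 122.9] [ 198   98   62   50 1327] z24: [ 484.2 -382.7   24. ]
[273.3 183.8] [257 168  34  33 892] z24: [ 550.6 -369.1   24. ]
[427.8 258.1] [412 219  33  83 475] z24: [ 681.6 -259.5   24. ]
[232.3 303.1] [ 210  284   45   39 1371] z24: [ 648.5 -459.    24. ]
[347.3 349. ] [ 312  327   60   44 1306] z24: [ 749.3 -370.    24. ]
(550, -367, 24) px [275.1 182.3]
```

View pics/w_k2.png

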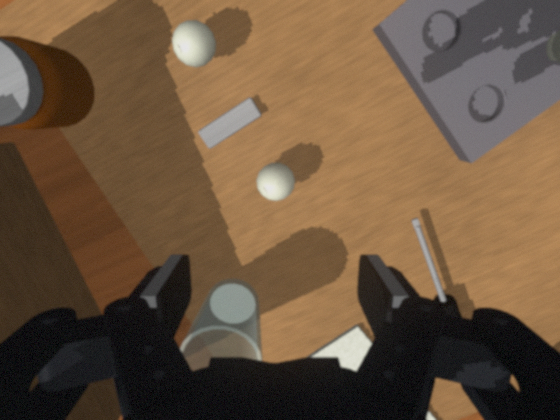

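```bash
python3 go.py 550 -367.5 9
```

```text
shift [-0.001 -0.005  0.291] len 145.5
```

```bash
python3 -m pendant '[[[0,0,0],[0.0,-0.005,0.12],-1],[[0,0,0],[0,-0.005,0.22],-1],[[0,0,0],[0,-0.005,0.292],-1],[[0,0,0],[0,-0.005,0.292],-1]]'; python3 look.py k3a "(550,-367,24)"; python3 -m pendant '[[[0,0,0],[0,0,0],1],[[0,0,0],[0,0,0],1]]'; python3 look.py k3b "(550,-367,24)"; python3 - <<'E'
import cv2,numpy as np
cv2.imwrite("pics/k3.png",np.hstack([cv2.resize(cv2.imread(f"pics/w_k3{c}.png"),(400,300)) for c in "ab"]))
E
```

```text
clock: 4.92
eef_pos: [546.6, -364.8, 3.9]
tcp_rot: [-0.001, 0.839, 0.545, -0.0]
contact_force: [0.2, -0.3, 0.1]
finger_gap: 85.2
[ 546.6 -364.8    3.9]
[100.4  16.3] [  63    0   68   41 2002] z24: [ 419.9 -388.9   24. ]
[189.9 148.7] [ 134  104  112   90 4153] z24: [ 484.  -380.1   24. ]
[269.4 266.1] [ 239  239   63   55 2601] z24: [ 552.8 -370.7   24. ]
(550, -367, 24) px [273.8 258.6]
clock: 5.22
eef_pos: [549.5, -366.8, 8.0]
tcp_rot: [0.002, 0.839, 0.545, 0.001]
contact_force: [0.2, -0.1, 0.1]
finger_gap: 51.4
[ 549.5 -366.8    8. ]
[107.6  13.9] [  71    0   67   35 1684] z24: [ 421.7 -388.5   24. ]
[192.5 141.3] [ 137   97  111   89 4171] z24: [ 484.2 -380.3   24. ]
[276.1 259.7] [ 241  235   64   49 2093] z24: [ 555.5 -368.8   24. ]
[520.8 325.9] [510 306  23  44 433] z24: [ 646.2 -261.8   24. ]
(550, -367, 24) px [275.  249.4]
```

View pics/k3.png

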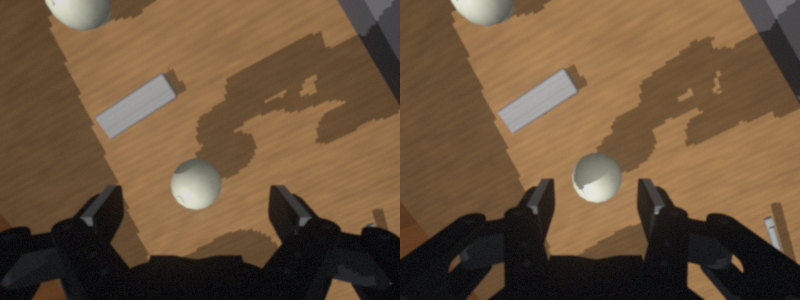

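```bash
python3 go.py 550 -367.5 -22;  python3 -m pendant '[[[0,0,0],[0,0,0],-1],[[0,0,0],[0,0,0.0],-1],[[0,0,0],[0,0,0.03],-1],[[0,0,0],[0,0,0.06],-1],[[0,0,0],[0,0,0.06],-1]]'; python3 look.py k4a;python3 -m pendant '[[[0,0,0],[0,0,0],1],[[0,0,0],[0,0,0],1],[[0,0,0],[0,0,0],1],[[0,0,0],[0,0,0],1]]'; python3 look.py k4b; python3 - <<'E'
import cv2,numpy as np
cv2.imwrite("pics/k4.png",np.hstack([cv2.resize(cv2.imread(f"pics/w_k4{c}.png"),(400,300)) for c in "ab"]))
E
```

```text
shift [-0.001  0.001  0.06 ] len 30.0
clock: 5.9
eef_pos: [547.9, -365.7, -24.5]
tcp_rot: [0.0, 0.839, 0.545, 0.001]
contact_force: [0.8, 0.6, -0.4]
finger_gap: 85.3
[ 547.9 -365.7  -24.5]
[64.4  6.8] [ 34   0  56  19 693] z24: [ 425.4 -390.3   24. ]
[174.8 151.5] [ 108   98  133  106 5900] z24: [ 484.1 -379.2   24. ]
[270.5 296. ] [ 233  266   75   60 3325] z24: [ 555. -371.   24.]
clock: 6.45
eef_pos: [548.9, -366.4, -22.9]
tcp_rot: [0.001, 0.839, 0.545, 0.001]
contact_force: [0.4, 0.9, 3.0]
finger_gap: 33.8
[ 548.9 -366.4  -22.9]
[70.3  6.6] [ 40   0  56  18 690] z24: [ 426.5 -389.5   24. ]
[176.2 148.4] [ 110   95  132  107 6001] z24: [ 484.2 -379.2   24. ]
[278.1 292.6] [ 242  263   69   59 2853] z24: [ 556.5 -368.3   24. ]
```

View pics/k4.png

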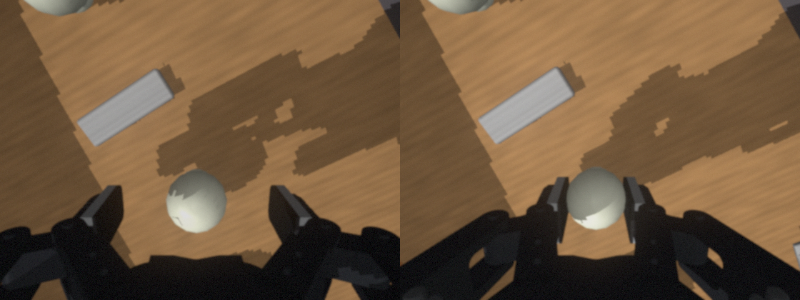

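```bash
python3 -m pendant '[[[0,0,0],[0,0,0],-0.2],[[0,0,0],[0,0,0.0],-0.2],[[0,0,0],[0.004,0.001,0.024],-0.2],[[0,0,0],[0.004,0.001,0.024],-0.2],[[0,0,0],[0.004,0.001,0.024],1]]'; python3 -m pendant '[[[0,0,0],[0,0,0],1],[[0,0,0],[0,0,0],1],[[0,0,0],[0,0,0],1]]'; python3 go.py 562 -168 90
```

```text
clock: 7.12
eef_pos: [550.0, -364.7, -35.3]
tcp_rot: [0.001, 0.839, 0.545, 0.001]
contact_force: [-0.5, 1.8, 7.4]
finger_gap: 34.4
clock: 7.5
eef_pos: [550.1, -364.8, -35.1]
tcp_rot: [0.001, 0.839, 0.545, 0.001]
contact_force: [0.4, 0.3, -0.9]
finger_gap: 34.0
shift [ 0.369 -0.137 -0.251] len 233.6
```

```bash
python3 -m pendant '[[[0,0,0],[0,0,-0.1],1],[[0,0,0],[0.05,-0.015,-0.17],1],[[0,0,0],[0.17,-0.06,-0.17],1],[[0,0,0],[0.29,-0.105,-0.17],1],[[0,0,0],[0.369,-0.137,-0.17],1]]'; python3 -m pendant '[[[0,0,0],[0,0,0],1],[[0,0,0],[0,0,0],1]]';python3 look.py p1a; python3 - <<'E'
from h import *
d=dict(np.load("w_p1a.npz"));T=d["T"]
cv2.imwrite("pics/p1.png",cv2.resize(d["color"][100:400,100:500,::-1],(800,600)))
print([proj(d,p,T).round(1) for p in((490,-187.7,22),(562,-168,22))])
E
python3 go.py 562 -168 50
```

```text
clock: 8.12
eef_pos: [562.4, -164.7, 49.8]
tcp_rot: [0.001, 0.838, 0.546, 0.001]
contact_force: [1.0, 0.3, -1.2]
finger_gap: 33.5
clock: 8.38
eef_pos: [562.5, -165.2, 50.0]
tcp_rot: [0.001, 0.838, 0.546, 0.001]
contact_force: [-0.6, -1.4, -0.4]
finger_gap: 34.5
[ 562.5 -165.2   50. ]
[276.7  56.3] [ 205    0  138  136 8195] z24: [ 473.9 -124.9   24. ]
[382.9 152. ] [ 361  130   43   45 1395] z24: [547.9 -88.1  24. ]
[276.4 307.9] [ 240  268   74   73 3461] z24: [ 618.7 -188.7   24. ]
[array([190.6, 129.9]), array([270.3, 222.8])]
shift [-0.003  0.001 -0.   ] len 1.6
```

View pics/p1.png

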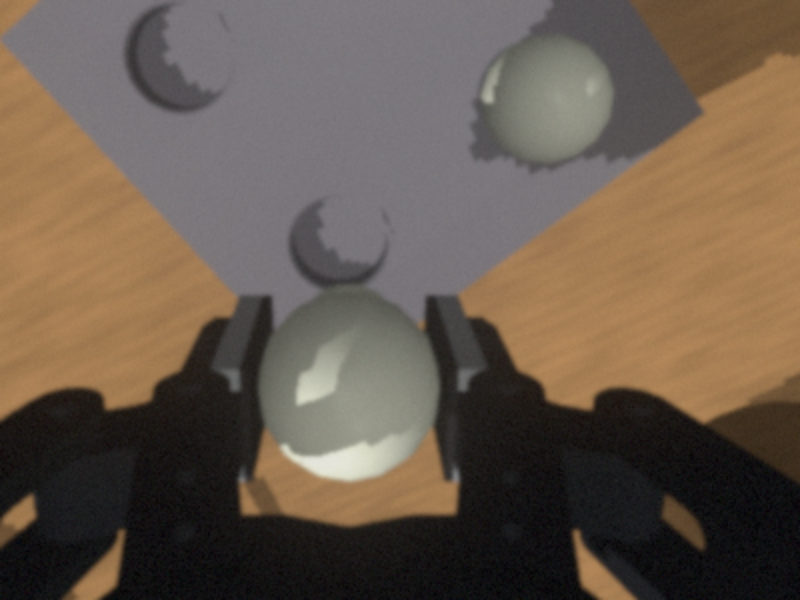

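```bash
python3 -m pendant '[[[0,0,0],[-0.003,-0.001,0.06],1],[[0,0,0],[-0.003,-0.001,0.12],1],[[0,0,0],[-0.003,-0.001,0.135],1],[[0,0,0],[-0.003,-0.001,0.135],1]]'; python3 go.py 561 -167.7 -23
```

```text
clock: 8.93
eef_pos: [560.0, -170.1, -15.3]
tcp_rot: [0.001, 0.839, 0.544, 0.0]
contact_force: [-6.1, 1.8, 17.8]
finger_gap: 33.8
shift [ 0.005 -0.     0.015] len 8.1
```

```bash
python3 -m pendant '[[[0,0,0],[0,0,-0.05],1],[[0,0,0],[0,0,-0.05],1],[[0,0,0],[0,0,-0.05],1]]'; python3 look.py p1b; python3 go.py 562 -167 -8; python3 - <<'E'
from h import *
d=dict(np.load("w_p1b.npz"));T=d["T"]
cv2.imwrite("pics/p1b.png",cv2.resize(d["color"][100:400,100:500,::-1],(800,600)))
print([proj(d,p,T).round(1) for p in((490,-187.7,22),(562,-168,22))])
E
```

```text
clock: 9.3
eef_pos: [559.6, -171.1, 9.4]
tcp_rot: [0.001, 0.84, 0.543, 0.0]
contact_force: [-0.9, 0.4, -0.9]
finger_gap: 34.3
[ 559.6 -171.1    9.4]
[241.  107.1] [   72     0   373   260 47132] z24: [ 489.7 -156.9   24. ]
[426.7 161.9] [ 397  129   59   66 2717] z24: [549.3 -86.2  24. ]
[383.  237.7] [ 327  201  126   70 1600] z24: [ 577.6 -118.3   24. ]
[288.5 233.7] [269 219  39  34 716] z24: [ 555.7 -161.7   24. ]
[277.  305.4] [ 239  266   77   75 4013] z24: [ 591.1 -183.9   24. ]
shift [0.009 0.002 0.034] len 17.6
[array([183.8, 135.2]), array([282.1, 247.4])]
```

View pics/p1b.png

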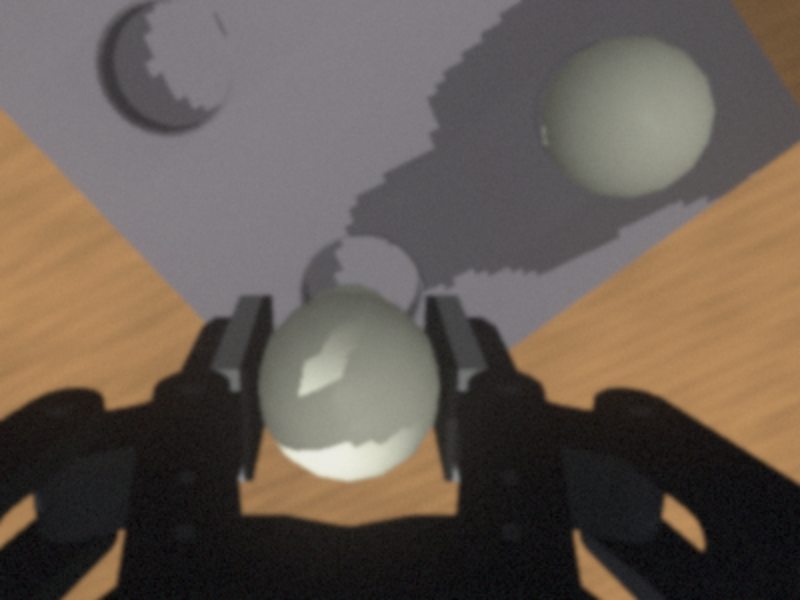

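```bash
python3 -m pendant '[[[0,0,0],[0.008,0.002,0.025],1],[[0,0,0],[0.008,0.002,0.025],1],[[0,0,0],[0.008,0.002,0.025],1]]'; python3 go.py 562 -168 -22
```

```text
clock: 9.72
eef_pos: [561.5, -167.2, -4.2]
tcp_rot: [0.0, 0.84, 0.543, -0.001]
contact_force: [-0.1, -0.3, -1.3]
finger_gap: 34.0
shift [-0.001  0.001  0.036] len 17.8
```

```bash
python3 -m pendant '[[[0,0,0],[-0.001,0.001,0.012],1],[[0,0,0],[-0.001,0.001,0.024],1],[[0,0,0],[-0.001,0.001,0.034],1],[[0,0,0],[-0.001,0.001,0.034],1]]'; python3 go.py 562 -168 -22
```

```text
clock: 10.22
eef_pos: [562.0, -168.0, -15.5]
tcp_rot: [0.001, 0.84, 0.543, 0.0]
contact_force: [-11.8, 3.7, 48.3]
finger_gap: 34.2
shift [0.    0.    0.013] len 6.5
```

```bash
python3 -m pendant '[[[0,0,0],[0,0,-0.04],1],[[0,0,0],[0,0,-0.06],1],[[0,0,0],[0,0,-0.06],1]]'; python3 - <<'E'
from h import *
a=vision.snapshot("scene");s=env.state();e=s["eef_pos"];print(e)
u=proj(a,e+[0,0,50]);print(u)
b=vision.snapshot("top");v=proj(b,e+[0,0,50]);print(v)
def c(im,u): x,y=(u-[40,45]).astype(int); return cv2.resize(im[y:y+90,x:x+80,::-1],(400,450),interpolation=cv2.INTER_CUBIC)
cv2.imwrite("pics/q1.png",np.hstack([c(a["color"],u),c(b["color"],v)]))
for z in(20,35,60): print(proj(a,[562,-168,z])-(u-[40,45]).astype(int))
E
```

```text
clock: 10.6
eef_pos: [562.3, -168.1, 14.6]
tcp_rot: [0.001, 0.84, 0.543, 0.0]
contact_force: [-0.2, 0.9, -0.8]
finger_gap: 33.9
[ 561.71327844 -167.89411694   13.92875923]
[244.55639757 255.02105066]
[324.43629012 206.4722559 ]
[41.8059704 52.8237032]
[41.40354435 50.24437704]
[40.714103   45.82544318]
```

View pics/q1.png

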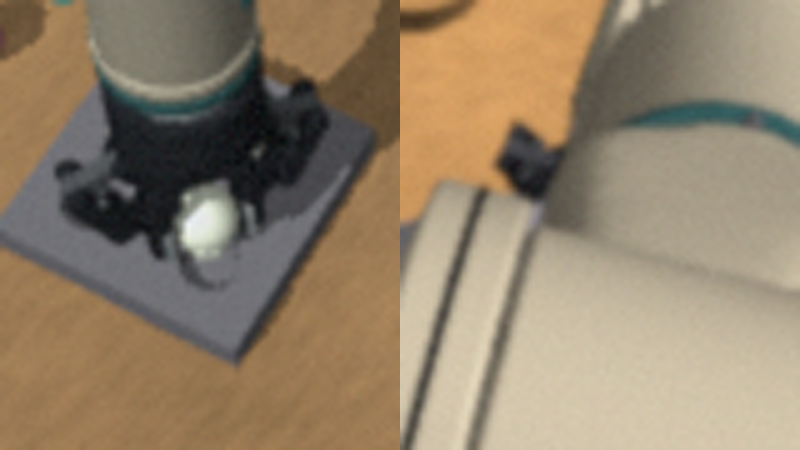

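```bash
python3 - <<'E'
from h import *
a=vision.snapshot("scene");Tt=tool();w=vision.snapshot("wrist");W=Tt@w["mount"]
print(Tt[:3,3].round(1))
im=a["color"]; m=(im.min(2)>135).astype(np.uint8); u0=proj(a,Tt[:3,3]+[0,0,59])
k,l,st,c=cv2.connectedComponentsWithStats(m)
for i in range(1,k):
    if np.linalg.norm(c[i]-u0)<15: print("scene",c[i].round(1),st[i])
print("pred",u0)
g=cv2.cvtColor(w["color"],cv2.COLOR_RGB2GRAY)
C=cv2.HoughCircles(cv2.medianBlur(g,5),cv2.HOUGH_GRADIENT,1.2,60,param1=80,param2=20,minRadius=38,maxRadius=55)
print("wrist circ",C[0][:5] if C is not None else None)
for s in(-55,-59,-63): print(s,proj(w,[0,0,s],w["mount"]))
# knob in scene earlier for blob-vs-ball bias
E
```

```text
[ 561.2 -167.7   13.3]
scene [244.6 255.2] [240 250  10  12  92]
pred [244.2216145  253.31671189]
wrist circ [[273.      292.2      46.4    ]
 [402.6     155.40001  40.04   ]
 [299.40002  18.6      44.12   ]
 [181.8     127.8      38.96   ]]
-55 [275.12790954 285.13802537]
-59 [275.1608815  290.09767753]
-63 [275.19581995 295.35313038]
```

```bash
python3 -m pendant '[[[0,0,0],[0.001,-0.004,0.025],1],[[0,0,0],[0.001,-0.004,0.045],1],[[0,0,0],[0.001,-0.004,0.054],1],[[0,0,0],[0.001,-0.004,0.058],1]]'; python3 go.py 560.2 -167.2 -14
```

```text
clock: 11.3
eef_pos: [558.6, -166.2, -15.3]
tcp_rot: [-0.001, 0.84, 0.543, -0.001]
contact_force: [-5.6, 0.7, 20.4]
finger_gap: 33.9
shift [-0.001  0.004 -0.003] len 2.3
```

```bash
python3 -m pendant '[[[0,0,0],[0,0,-0.002],1],[[0,0,0],[0,0,-0.002],1]]'; python3 -m pendant '[[[0,0,0],[0,0.006,-0.001],1],[[0,0,0],[0,0.006,-0.001],1]]';python3 -m pendant '[[[0,0,0],[0,0.008,0],1],[[0,0,0],[0,0.008,0],1]]'; python3 -m pendant '[[[0,0,0],[0,0.008,0],1],[[0,0,0],[0,0.008,0],1]]'
```

```text
clock: 11.55
eef_pos: [558.8, -166.3, -14.4]
tcp_rot: [-0.001, 0.84, 0.543, -0.001]
contact_force: [-0.4, -0.1, -0.4]
finger_gap: 34.2
clock: 11.8
eef_pos: [562.0, -167.8, -13.9]
tcp_rot: [-0.0, 0.84, 0.543, -0.001]
contact_force: [-0.1, -0.6, -1.2]
finger_gap: 34.1
clock: 12.05
eef_pos: [565.4, -169.3, -14.2]
tcp_rot: [-0.001, 0.84, 0.543, -0.001]
contact_force: [-0.2, -0.2, -0.5]
finger_gap: 34.0
clock: 12.3
eef_pos: [567.1, -170.3, -14.5]
tcp_rot: [-0.002, 0.84, 0.543, -0.003]
contact_force: [-4.1, 1.2, 1.8]
finger_gap: 34.1
```

```bash
python3 -m pendant '[[[0,0,0],[0,-0.01,0],1],[[0,0,0],[0,-0.018,0],1],[[0,0,0],[0,-0.018,0],1]]';python3 -m pendant '[[[0,0,0],[0,-0.008,0],1],[[0,0,0],[0,-0.008,0],1]]'; python3 -m pendant '[[[0,0,0],[0,-0.008,0],1],[[0,0,0],[0,-0.008,0],1]]'
```

```text
clock: 12.68
eef_pos: [559.3, -166.7, -14.3]
tcp_rot: [-0.002, 0.84, 0.543, -0.002]
contact_force: [0.1, 0.3, -0.4]
finger_gap: 34.0
clock: 12.92
eef_pos: [556.8, -165.6, -13.8]
tcp_rot: [-0.001, 0.84, 0.543, -0.001]
contact_force: [2.3, -0.2, 0.2]
finger_gap: 33.8
clock: 13.18
eef_pos: [555.0, -164.6, -13.1]
tcp_rot: [0.001, 0.84, 0.543, -0.0]
contact_force: [4.2, -1.3, 1.4]
finger_gap: 33.7
```

```bash
python3 -m pendant '[[[0,0,0],[-0.001,0.015,-0.001],1],[[0,0,0],[-0.001,0.015,-0.001],1],[[0,0,0],[-0.001,0.015,-0.001],1]]'; python3 -m pendant '[[[0,0,0],[0,0,0],-0.2],[[0,0,0],[0,0,0],-0.2],[[0,0,0],[0,0,0],-0.2]]'; python3 -m pendant '[[[0,0,0],[0,0,-0.08],-0.2],[[0,0,0],[0,0,-0.2],-1],[[0,0,0],[0,0,-0.3],-1],[[0,0,0],[0,0,-0.3],-1]]'; python3 look.py r1 "(562,-168,36)"; python3 go.py 415.5 -382.5 100
```

```text
clock: 13.55
eef_pos: [560.3, -167.6, -13.1]
tcp_rot: [-0.0, 0.84, 0.543, -0.001]
contact_force: [0.6, 0.3, -0.1]
finger_gap: 33.7
clock: 13.92
eef_pos: [560.2, -167.6, -13.1]
tcp_rot: [-0.001, 0.84, 0.543, -0.001]
contact_force: [-0.3, 0.2, 0.8]
finger_gap: 51.1
clock: 14.42
eef_pos: [563.8, -168.6, 141.3]
tcp_rot: [0.003, 0.84, 0.543, 0.002]
contact_force: [0.6, -0.8, 0.2]
finger_gap: 85.6
[ 563.8 -168.6  141.3]
[283.2  58.4] [ 263   36   41   46 1428] z24: [ 467.4 -117.6   24. ]
[342.5 136.6] [ 323  118   40   39 1217] z24: [544.6 -96.4  24. ]
[270.1 194.9] [253 178  36  35 955] z24: [ 565.9 -173.8   24. ]
[ 32.4 202.9] [   5  181   56   45 1121] z24: [ 485.1 -371.9   24. ]
(562, -168, 36) px [274.2 191.5]
shift [-0.511 -0.091  0.078] len 262.6
```

```bash
python3 -m pendant '[[[0,0,0],[-0.511,-0.091,0.07],-1],[[0,0,0],[-0.511,-0.091,0.07],-1],[[0,0,0],[-0.511,-0.091,0.07],-1],[[0,0,0],[-0.511,-0.091,0.07],-1],[[0,0,0],[-0.511,-0.091,0.07],-1]]'; python3 look.py k5 "(415.5,-382,24)"; python3 - <<'E'
from h import *
d=dict(np.load("w_k5.npz"));g=cv2.cvtColor(d["color"],cv2.COLOR_RGB2GRAY)
C=cv2.HoughCircles(cv2.medianBlur(g,3),cv2.HOUGH_GRADIENT,1.2,60,param1=80,param2=20,minRadius=14,maxRadius=34)
for c in C[0]: print(c.round(1), onz(d,c[:2],24,d["T"]).round(1))
E
python3 go.py 415.5 -382.5 -24
```

```text
clock: 15.1
eef_pos: [409.9, -386.3, 101.9]
tcp_rot: [-0.0, 0.842, 0.539, -0.002]
contact_force: [0.1, 0.7, 0.6]
finger_gap: 85.5
[ 409.9 -386.3  101.9]
[280.5 209.1] [ 261  191   41   38 1194] z24: [ 416.5 -384.4   24. ]
[ 71.1 273.7] [  28  239   95   73 4945] z24: [ 394.8 -564.8   24. ]
[311.3 271.3] [ 279  248   66   47 1294] z24: [ 475.6 -383.3   24. ]
(415.5, -382, 24) px [282.7 206.7]
[283.8 208.2  22.6] [ 416.9 -381.7   24. ]
[544.2 191.4  17. ] [ 488.4 -193.7   24. ]
[148.2 298.2  25.3] [ 441.1 -518.1   24. ]
[405.  294.6  30.6] [ 528.  -320.1   24. ]
[ 57.  271.8  28.9] [ 388.5 -574.4   24. ]
[527.4  25.8  23.2] [ 368.5 -177.6   24. ]
[ 94.2 334.2  27.7] [ 451.9 -578.7   24. ]
shift [0.009 0.006 0.252] len 126.1
```

```bash
python3 -m pendant '[[[0,0,0],[0.009,0.007,0.1],-1],[[0,0,0],[0.009,0.007,0.19],-1],[[0,0,0],[0.009,0.007,0.252],-1],[[0,0,0],[0.009,0.007,0.252],-0.1],[[0,0,0],[0.009,0.007,0.252],0.1]]';  python3 go.py 416.3 -382 -25; python3 -m pendant '[[[0,0,0],[0,0,0],1],[[0,0,0],[0,0,0],1],[[0,0,0],[0,0,0],1],[[0,0,0],[0,0,0],1]]'
```

```text
clock: 15.78
eef_pos: [416.9, -382.2, -23.4]
tcp_rot: [-0.0, 0.841, 0.541, -0.001]
contact_force: [0.1, -0.3, 0.2]
finger_gap: 51.5
shift [-0.    -0.001  0.003] len 1.7
clock: 16.27
eef_pos: [418.1, -382.7, -21.9]
tcp_rot: [0.001, 0.841, 0.541, -0.0]
contact_force: [0.1, 0.5, 7.3]
finger_gap: 33.6
```

```bash
python3 go.py 490 -187.7 50; python3 -m pendant '[[[0,0,0],[0,0,-0.06],1],[[0,0,0],[0,0,-0.14],1],[[0,0,0],[0.1,-0.005,-0.14],1],[[0,0,0],[0.2,-0.01,-0.14],1],[[0,0,0],[0.3,-0.015,-0.14],1]]'; python3 go.py 490 -187.7 40
```

```text
shift [ 0.414 -0.031 -0.145] len 219.9
clock: 16.9
eef_pos: [474.3, -241.8, 48.5]
tcp_rot: [0.002, 0.841, 0.541, 0.0]
contact_force: [0.3, -0.1, 0.3]
finger_gap: 33.7
shift [ 0.111 -0.016  0.017] len 57.0
```

```bash
python3 -m pendant '[[[0,0,0],[0.111,-0.016,0.01],1],[[0,0,0],[0.111,-0.016,0.05],1],[[0,0,0],[0.111,-0.016,0.08],1],[[0,0,0],[0.111,-0.016,0.08],1]]'; python3 go.py 490 -187.7 -8
```

```text
clock: 17.4
eef_pos: [488.9, -188.9, 7.6]
tcp_rot: [0.001, 0.842, 0.54, -0.001]
contact_force: [-1.6, -0.7, -0.8]
finger_gap: 33.8
shift [0.003 0.001 0.031] len 15.7
```

```bash
python3 -m pendant '[[[0,0,0],[0.003,0.001,0.008],1],[[0,0,0],[0.003,0.001,0.016],1],[[0,0,0],[0.003,0.001,0.024],1],[[0,0,0],[0.003,0.001,0.032],1]]';  python3 -m pendant '[[[0,0,0],[0,0,0],1],[[0,0,0],[0,0,0],1]]'
```

```text
clock: 17.9
eef_pos: [490.0, -187.9, -8.5]
tcp_rot: [0.001, 0.842, 0.54, -0.001]
contact_force: [0.1, -0.3, -0.1]
finger_gap: 33.8
clock: 18.15
eef_pos: [490.0, -187.9, -8.5]
tcp_rot: [0.001, 0.842, 0.54, -0.001]
contact_force: [1.3, 0.5, -0.8]
finger_gap: 33.9
```

```bash
python3 -m pendant '[[[0,0,0],[0,0,0],-0.2],[[0,0,0],[0,0,0],-0.2],[[0,0,0],[0,0,0],-0.2]]'; python3 -m pendant '[[[0,0,0],[0,0,-0.1],-0.2],[[0,0,0],[0,0,-0.2],-0.5],[[0,0,0],[0,0,-0.3],-1],[[0,0,0],[0,0,-0.3],-1]]'; python3 look.py r2 "(562,-168,36)" "(490,-188,36)"; python3 - <<'E'
from h import *
a=vision.snapshot("scene");d=dict(np.load("w_r2.npz"))
c1=cv2.resize(d["color"][:250,150:450,::-1],(480,400))
c2=cv2.resize(a["color"][200:300,190:290,::-1],(320,400)[::1],interpolation=cv2.INTER_CUBIC)
cv2.imwrite("pics/r2.png",np.hstack([c1,c2]))
E
```

```text
clock: 18.52
eef_pos: [490.1, -188.0, -8.4]
tcp_rot: [0.001, 0.842, 0.54, -0.001]
contact_force: [-0.1, 0.5, -0.9]
finger_gap: 51.1
clock: 19.02
eef_pos: [492.9, -188.7, 145.3]
tcp_rot: [0.004, 0.842, 0.54, 0.002]
contact_force: [-0.1, 0.3, -0.7]
finger_gap: 85.1
[ 492.9 -188.7  145.3]
[340.9 133.7] [ 322  115   39   38 1166] z24: [ 472.2 -116.3   24. ]
[270.1 188.9] [253 172  36  34 919] z24: [ 491.  -192.3   24. ]
[393.7 202.5] [ 375  186   39   34 1012] z24: [549.5 -95.3  24. ]
[ 94.1 256.6] [ 68 237  53  40 944] z24: [ 481.1 -373.    24. ]
[324.  254.9] [307 240  35  30 795] z24: [ 570.9 -172.6   24. ]
(562, -168, 36) px [326.9 250.1]
(490, -188, 36) px [274.  188.9]
```

View pics/r2.png

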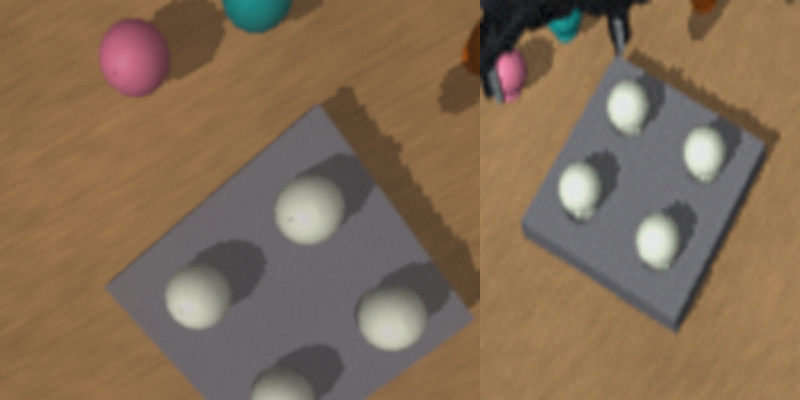

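```bash
python3 - <<'E'
from h import *
np.set_printoptions(suppress=True,precision=1)
from scipy.optimize import least_squares
a=vision.snapshot("scene");b=vision.snapshot("top")
def S(o,p,dx=0): return np.array(o)+(np.array(p,float)-[dx,0]+0.5)/3-0.5
so,to=(270,115),(128,165)
L=dict(op=([90,110,97],(264,43),(413,160)),om=([90,-110,97],(244,222),(632,32)),hm=([-90,-110,97],(48,197),(733,200)),
 hp=([-90,110,97],(83,22),None),h1=([35,42,127],(204,66),(503,168)),h2=([35,-42,127],(191,156),(592,114)),fin=([118,None,116],(289,127),(510,48)))
def W(p,l): c,s=np.cos(p[2]),np.sin(p[2]); return np.array([p[0]+c*l[0]-s*l[1],p[1]+s*l[0]+c*l[1],l[2]])
def f(p,full=False):
    r=[]
    for k,(l,u,v) in L.items():
        l=[l[0],p[3] if l[1] is None else l[1],l[2]]; w=W(p,l)
        r.append(proj(a,w)-S(so,u)); 
        if v: r.append(proj(b,w)-S(to,v,399))
    return np.array(r).ravel()
r=least_squares(f,[502,196,.6,-12],loss="soft_l1");p=r.x
print(p[:2],"yaw",p[2].round(4),"deg",np.degrees(p[2]),"finy",p[3]);print(f(p).reshape(-1,2))
print("handle",W(p,[35,0,123]),"fin",W(p,[118,p[3],100]),"ends",W(p,[35,45,123]),W(p,[35,-45,123]))
np.save("chest.npy",p)
h=W(p,[35,0,123]);E=h
E
python3 go.py 525 215 190 35
```

```text
[501.3 198.8] yaw 0.589 deg 33.74497699319227 finy -9.718177061337961
[[ 0.2  0.4]
 [ 0.1  0.1]
 [-0.7  0.6]
 [-0.8 -1.1]
 [-1.  -0.4]
 [ 0.9 -0.8]
 [ 0.2 -0.4]
 [-0.1  0.6]
 [-0.3 -0.6]
 [ 0.6 -6.5]
 [-1.4 -0.1]
 [-1.2  0.7]
 [ 0.   3. ]]
handle [530.4 218.2 123. ] fin [604.8 256.2 100. ] ends [505.4 255.6 123. ] [555.4 180.8 123. ]
shift [ 0.761 -0.27  -0.101] len 406.8
turn [-1.000e-03  5.000e-03  1.011e+00]
```

```bash
python3 -m pendant '[[[0,0,0.35],[0.125,-0.04,-0.03],-1],[[0,0,0.7],[0.25,-0.085,-0.03],-1],[[0,0,0.99],[0.37,-0.13,-0.03],-1],[[0,0,0.99],[0.5,-0.17,-0.03],-1],[[0,0,0.99],[0.6,-0.21,-0.03],-1]]';python3 go.py 528 216 160 33.7
```

```text
clock: 19.85
eef_pos: [517.6, 124.0, 153.3]
tcp_rot: [0.001, 0.952, 0.306, -0.003]
contact_force: [1.5, 0.5, -0.3]
finger_gap: 85.2
shift [ 0.124 -0.137 -0.014] len 92.8
turn [-0.     0.01   0.064]
```

```bash
python3 -m pendant '[[[0,0,0.06],[0.124,-0.137,-0.014],-1],[[0,0,0.06],[0.124,-0.137,-0.014],-1],[[0,0,0.06],[0.124,-0.137,-0.014],-1]]';python3 look.py ch "(530.4,218.2,123)" "(505.4,255.6,123)" "(555.4,180.8,123)" "(604.8,256.2,116)"
```

```text
clock: 20.23
eef_pos: [526.7, 219.3, 157.9]
tcp_rot: [0.0, 0.956, 0.294, -0.004]
contact_force: [0.2, -0.1, 0.2]
finger_gap: 85.3
[526.7 219.3 157.9]
[276.9 227.8] [273 155   9 138 608] z24: [550.4 187.   24. ]
(530.4, 218.2, 123) px [278.6 222.9]
(505.4, 255.6, 123) px [279.4 154.3]
(555.4, 180.8, 123) px [277.8 284.6]
(604.8, 256.2, 116) px [399.4 234.5]
```

View pics/w_ch.png

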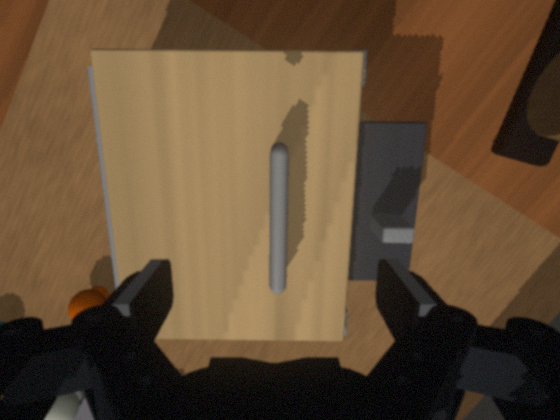

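```bash
python3 go.py 530.2 218.8 76 33.7
```

```text
shift [ 0.01  -0.     0.164] len 82.2
turn [-0.     0.017  0.009]
```

```bash
python3 -m pendant '[[[0,0,0],[0.006,0,0.06],0],[[0,0,0],[0.006,0,0.12],0],[[0,0,0],[0.006,0,0.164],0],[[0,0,0],[0.006,0,0.164],0]]' 60;python3 -m pendant '[[[0,0,0],[0,0,0],1],[[0,0,0],[0,0,0],1],[[0,0,0],[0,0,0],1],[[0,0,0],[0,0,0],1]]'
```

```text
clock: 20.78
eef_pos: [527.0, 214.9, 74.0]
tcp_rot: [0.002, 0.957, 0.291, -0.007]
contact_force: [0.1, -0.1, -0.0]
finger_gap: 42.5
clock: 21.28
eef_pos: [531.2, 216.0, 75.7]
tcp_rot: [0.002, 0.957, 0.291, -0.003]
contact_force: [5.2, 2.5, -2.4]
finger_gap: 9.6
```

```bash
python3 -m pendant '[[[0,0,0],[0,0,-0.006],1],[[0,0,0],[0,0,-0.01],1],[[0,0,0],[0,0,-0.01],1],[[0,0,0],[0,0,-0.01],1]]';python3 -m pendant '[[[0,0,0],[0,0,-0.006],1],[[0,0,0],[0,0,-0.008],1],[[0,0,0],[0,0,-0.008],1]]'
```

```text
clock: 21.78
eef_pos: [530.2, 215.3, 79.7]
tcp_rot: [0.002, 0.957, 0.291, -0.004]
contact_force: [0.6, -1.4, -16.8]
finger_gap: 9.9
clock: 22.15
eef_pos: [529.9, 215.1, 80.8]
tcp_rot: [0.003, 0.957, 0.291, -0.005]
contact_force: [7.0, 0.3, -37.1]
finger_gap: 9.7
```

```bash
python3 -m pendant '[[[0,0,0],[0,0,0.005],1],[[0,0,0],[0,0,0.011],1],[[0,0,0],[0,0,0.011],1]]';python3 -m pendant '[[[0,0,0],[0,0,0],0],[[0,0,0],[0,0,0],0],[[0,0,0],[0,0,-0.1],0],[[0,0,0],[0,0,-0.15],1],[[0,0,0],[0,0,-0.15],1]]'
python3 - <<'E'
from h import *
p=np.load("chest.npy");c,s=np.cos(p[2]),np.sin(p[2])
for l in([118,-45],[118,-30],[118,20]): print(l,(p[0]+c*l[0]-s*l[1]).round(1),(p[1]+s*l[0]+c*l[1]).round(1))
E
python3 go.py 624 226 150 33.7
```

```text
clock: 22.52
eef_pos: [531.0, 215.8, 76.6]
tcp_rot: [0.003, 0.957, 0.291, -0.003]
contact_force: [1.3, 0.7, -4.3]
finger_gap: 9.5
clock: 23.15
eef_pos: [532.9, 216.8, 154.0]
tcp_rot: [0.002, 0.957, 0.291, -0.001]
contact_force: [0.1, 0.0, -0.8]
finger_gap: 7.0
[118, -45] 624.4 226.9
[118, -30] 616.0 239.4
[118, 20] 588.3 280.9
shift [0.162 0.086 0.008] len 91.6
turn [0.008 0.005 0.003]
```

```bash
python3 -m pendant '[[[0,0,0],[0.09,0.05,0],1],[[0,0,0],[0.162,0.086,0],1],[[0,0,0],[0.162,0.086,0.08],1],[[0,0,0],[0.162,0.086,0.18],1],[[0,0,0],[0.162,0.086,0.18],1]]'; python3 go.py 624.4 226.9 62
```

```text
clock: 23.78
eef_pos: [619.5, 224.3, 59.0]
tcp_rot: [0.002, 0.957, 0.291, -0.006]
contact_force: [-0.4, 0.2, 0.3]
finger_gap: 0.1
shift [ 0.011  0.001 -0.006] len 6.3
```

Now push along -tool y (chest +y): 43 mm to reach the stop.

```bash
python3 -m pendant '[[[0,0,0],[0.008,-0.02,-0.002],1],[[0,0,0],[0.01,-0.04,-0.002],1],[[0,0,0],[0.01,-0.055,-0.002],1],[[0,0,0],[0.01,-0.07,-0.002],1]]';python3 -m pendant '[[[0,0,0],[0,-0.005,0],1],[[0,0,0],[0,-0.01,0],1],[[0,0,0],[0,-0.01,0],1]]';python3 -m pendant '[[[0,0,0],[0,-0.005,0],1],[[0,0,0],[0,-0.01,0],1],[[0,0,0],[0,-0.01,0],1]]'; python3 - <<'E'
from h import *
p=np.load("chest.npy");c,s=np.cos(p[2]),np.sin(p[2]);e=env.state()["eef_pos"][:2]-p[:2];print("chest xy",c*e[0]+s*e[1],-s*e[0]+c*e[1])
E
```

```text
clock: 24.28
eef_pos: [605.5, 256.3, 61.5]
tcp_rot: [0.003, 0.957, 0.29, -0.004]
contact_force: [2.5, -1.9, 2.8]
finger_gap: -0.1
clock: 24.65
eef_pos: [602.7, 260.7, 61.7]
tcp_rot: [0.003, 0.957, 0.29, -0.005]
contact_force: [0.9, -1.6, 1.2]
finger_gap: 0.1
clock: 25.02
eef_pos: [601.0, 263.1, 61.7]
tcp_rot: [0.004, 0.957, 0.29, -0.004]
contact_force: [4.7, -5.1, 0.4]
finger_gap: 0.3
chest xy 118.72257407613716 -1.8733966429527058
```

```bash
python3 -m pendant '[[[0,0,0],[0,-0.006,0],1],[[0,0,0],[0,-0.012,0],1],[[0,0,0],[0,-0.012,0],1]]';python3 -m pendant '[[[0,0,0],[0,-0.008,0],1],[[0,0,0],[0,-0.012,0],1],[[0,0,0],[0,-0.012,0],1]]'
```

```text
clock: 25.4
eef_pos: [601.1, 263.0, 61.9]
tcp_rot: [0.007, 0.957, 0.289, -0.002]
contact_force: [6.6, -9.9, -2.3]
finger_gap: 0.1
clock: 25.78
eef_pos: [601.3, 262.8, 62.0]
tcp_rot: [0.011, 0.958, 0.287, -0.0]
contact_force: [6.5, -9.4, -1.1]
finger_gap: 0.1
```

```bash
python3 -m pendant '[[[0,0,0],[0,0.03,0],1],[[0,0,0],[0,0.03,-0.09],1],[[0,0,0],[0,0.03,-0.18],1],[[0,0,0],[-0.1,0.03,-0.18],0],[[0,0,0],[-0.16,0.03,-0.18],0]]'; python3 go.py 531 217 76 33.7
```

```text
clock: 26.4
eef_pos: [540.1, 208.1, 153.2]
tcp_rot: [0.01, 0.958, 0.287, -0.001]
contact_force: [-0.4, 0.1, -0.1]
finger_gap: 35.5
shift [-0.004 -0.028  0.154] len 78.3
turn [ 0.035  0.014 -0.01 ]
```

```bash
python3 -m pendant '[[[0.035,0.014,0],[-0.004,-0.028,0.05],0],[[0.035,0.014,0],[-0.004,-0.028,0.12],0],[[0.035,0.014,0],[-0.004,-0.028,0.154],0],[[0.035,0.014,0],[-0.004,-0.028,0.154],0],[[0.035,0.014,0],[-0.004,-0.028,0.154],1]]' 60;python3 -m pendant '[[[0,0,0],[0,0,0],1],[[0,0,0],[0,0,0],1],[[0,0,0],[0,0,0],1]]';python3 -m pendant '[[[0,0,0],[0,0,-0.01],1],[[0,0,0],[0,0,-0.016],1],[[0,0,0],[0,0,-0.016],1]]'
```

```text
clock: 27.02
eef_pos: [532.0, 217.5, 76.8]
tcp_rot: [-0.0, 0.958, 0.287, 0.001]
contact_force: [-0.5, -0.6, 0.7]
finger_gap: 25.7
clock: 27.4
eef_pos: [531.4, 217.0, 77.6]
tcp_rot: [-0.0, 0.958, 0.287, 0.0]
contact_force: [-3.8, -2.5, 6.1]
finger_gap: 9.6
clock: 27.78
eef_pos: [529.5, 215.8, 84.8]
tcp_rot: [0.0, 0.958, 0.287, -0.002]
contact_force: [-3.6, -3.5, -7.1]
finger_gap: 9.5
```

```bash
cat > lid.py <<'E'
import sys
from h import *
p=np.load("chest.npy");az=p[2];c,s=np.cos(az),np.sin(az);ex=np.array([c,s,0]);ey=np.array([-s,c,0]);ez=np.array([0,0,1.])
H=np.array([p[0],p[1],0])-90*ex+87*ez
g=np.array([531.4,217.0,77.0])  # TCP grip with lid shut, tool down
x=ex;z=-ez;M0=np.c_[x,np.cross(z,x),z]
T=tool(); bar=T[:3,3]-46*T[:3,2]-H
print("theta now",round(float(np.arctan2(bar@ez,bar@ex)-np.arctan2(36,(g-H)@ex)),3),"r",np.linalg.norm([bar@ez,bar@ex]).round(1))
for th in map(float,sys.argv[1:]):
    Q=R.from_rotvec(-ey*th); t=H+Q.apply(g-H); M=Q.as_matrix()@M0
    print(th,"turn",(np.degrees(R.from_matrix(T[:3,:3].T@M).as_rotvec())/30).round(3),"shift",(T[:3,:3].T@(t-T[:3,3])/500).round(3),t.round(0))
E
python3 lid.py 0.06 .12 .2 .3 .4 .5
```

```text
theta now 0.062 r 130.6
0.06 turn [-0.001  0.122 -0.013] shift [0.005 0.    0.   ] [532. 217.  85.]
0.12 turn [-0.     0.236 -0.013] shift [ 0.005  0.    -0.015] [532. 217.  92.]
0.2 turn [ 0.     0.389 -0.013] shift [ 0.003  0.    -0.035] [531. 217. 102.]
0.3 turn [ 0.001  0.58  -0.013] shift [-0.001  0.    -0.059] [529. 216. 114.]
0.4 turn [ 0.002  0.771 -0.012] shift [-0.008  0.    -0.084] [526. 214. 127.]
0.5 turn [ 0.002  0.962 -0.012] shift [-0.017  0.    -0.107] [523. 211. 138.]
```

```bash
python3 -m pendant '[[[0,0.12,0],[0.003,0,-0.002],1],[[0,0.236,0],[0.004,0,-0.015],1],[[0,0.389,0],[0.003,0,-0.035],1],[[0,0.58,0],[-0.001,0,-0.059],1],[[0,0.58,0],[-0.001,0,-0.059],1]]';python3 lid.py .3 .4 .5 .6 .7
```

```text
clock: 28.4
eef_pos: [528.8, 215.3, 115.7]
tcp_rot: [-0.044, 0.947, 0.283, 0.144]
contact_force: [-1.5, -0.5, -3.4]
finger_gap: 9.3
theta now 0.31 r 130.5
0.3 turn [ 0.001 -0.003 -0.016] shift [0.    0.    0.003] [529. 216. 114.]
0.4 turn [ 0.002  0.188 -0.016] shift [ 0.001  0.    -0.023] [526. 214. 127.]
0.5 turn [ 0.002  0.379 -0.016] shift [-0.001  0.    -0.048] [523. 211. 138.]
0.6 turn [ 0.003  0.57  -0.016] shift [-0.005  0.    -0.072] [518. 208. 149.]
0.7 turn [ 0.004  0.761 -0.016] shift [-0.012  0.    -0.097] [512. 204. 160.]
```

Lid follows freely. Continue.

```bash
python3 -m pendant '[[[0,0.188,0],[0.001,0,-0.023],1],[[0,0.379,0],[-0.001,0,-0.048],1],[[0,0.57,0],[-0.005,0,-0.072],1],[[0,0.76,0],[-0.012,0,-0.097],1],[[0,0.76,0],[-0.012,0,-0.097],1]]';python3 lid.py .7 .8 .88; python3 -c "
from h import *;print(env.state()['joints'].round(2))"
```

```text
clock: 29.02
eef_pos: [534.0, 186.1, 252.5]
tcp_rot: [-0.102, 0.916, 0.278, 0.271]
contact_force: [0.9, 0.3, 0.2]
finger_gap: 0.1
theta now 0.897 r 220.7
0.7 turn [-0.068  0.217 -0.024] shift [-0.116 -0.048  0.147] [512. 204. 160.]
0.8 turn [-0.067  0.408 -0.027] shift [-0.118 -0.049  0.122] [506. 200. 170.]
0.88 turn [-0.066  0.561 -0.03 ] shift [-0.122 -0.049  0.102] [500. 196. 177.]
[-0.16  0.25 -0.09  2.24 -1.1   0.23  1.38]
```

```bash
python3 go.py 531 217 155 33.7 0;python3 go.py 531 217 230 33.7 0; cat > j.py <<'E'
from h import *
s=env.state();print(s['joints'].round(2),s['joint_vel'].round(2))
E
python3 j.py
```

```text
shift [-0.084 -0.047  0.181] len 102.4
turn [-0.073 -1.119  0.002]
shift [-0.001 -0.053  0.056] len 38.4
turn [-0.073 -1.119  0.002]
[-0.16  0.25 -0.09  2.24 -1.1   0.23  1.38] [ 0.16 -0.2  -0.16 -0.15 -0.01  0.    0.02]
```

```bash
python3 -m pendant '[[[-0.02,-0.3,0],[0,-0.01,0.01],1],[[-0.05,-0.6,0],[0,-0.03,0.03],1],[[-0.07,-0.98,0],[0,-0.053,0.05],1],[[-0.07,-0.98,0],[0,-0.053,0.05],1],[[-0.07,-0.98,0],[0,-0.053,0.05],1]]'; python3 go.py 531 217 155 33.7 0; python3 j.py; python3 look.py ch2 "(530.4,218.2,123)" "(604.8,256.2,116)"; python3 - <<'E'
from h import *
d=dict(np.load("w_ch2.npz"));im=d["color"];m=((im.min(2)>90)&(im.max(2).astype(int)-im.min(2)<25)).astype(np.uint8)
k,l,st,c=cv2.connectedComponentsWithStats(m)
for i in range(1,k):
    if st[i,4]>150: print(c[i].round(1),st[i])
E
```

```text
clock: 29.65
eef_pos: [535.9, 223.5, 235.1]
tcp_rot: [-0.01, 0.955, 0.294, 0.04]
contact_force: [0.5, -0.3, -0.7]
finger_gap: 0.2
shift [-0.029  0.005  0.158] len 80.5
turn [ 0.006 -0.157  0.018]
[-0.74  0.47  0.46  1.76 -0.28  0.89  0.43] [ 0.06 -0.06 -0.    0.14 -0.02 -0.06  0.05]
[535.9 223.5 235.1]
[539.2   4.6] [513   0  43  15 342] z24: [687.1 543.9  24. ]
[114.8 174.8] [ 101   73   29  210 1017] z24: [402.6 132.6  24. ]
[254.4 193. ] [ 249  139   11  110 1088] z24: [544.4 200.3  24. ]
[542.2 348.5] [ 510  308   50   77 2143] z24: [1022.5  235.5   24. ]
(530.4, 218.2, 123) px [255.3 193.5]
(604.8, 256.2, 116) px [345.3 201.2]
[521.7   9.2] [ 477    0   79   23 1162]
[114.5 175.3] [101  74  28 209 854]
[255.1 190.3] [ 249  137   13  111 1348]
[346. 175.] [334 169  25  13 315]
[529.8 336.2] [ 482  292   78   94 4529]
[ 53.1 343.1] [ 41 331  30  29 476]
```

```bash
python3 -m pendant '[[[0,-0.15,0],[-0.01,0.002,0.04],0],[[0,-0.157,0.018],[-0.029,0.005,0.1],0],[[0,-0.157,0.018],[-0.029,0.005,0.158],0],[[0,-0.157,0.018],[-0.029,0.005,0.158],0]]'; python3 go.py 531.4 217 77 33.7 0; python3 j.py
```

```text
clock: 30.2
eef_pos: [528.7, 213.7, 154.2]
tcp_rot: [0.001, 0.958, 0.288, -0.001]
contact_force: [-0.8, -0.8, 0.9]
finger_gap: 42.4
shift [ 0.008 -0.003  0.154] len 77.3
turn [ 0.004  0.003 -0.008]
[-0.71  0.6   0.42  1.8  -0.32  0.82  0.46] [-0.01 -0.04  0.02 -0.04  0.01  0.03 -0.01]
```

```bash
python3 -m pendant '[[[0,0,0],[0.008,-0.003,0.05],0],[[0,0,0],[0.008,-0.003,0.11],0],[[0,0,0],[0.008,-0.003,0.154],0],[[0,0,0],[0.008,-0.003,0.154],0],[[0,0,0],[0.008,-0.003,0.154],1]]' 60;python3 -m pendant '[[[0,0,0],[0,0,0],1],[[0,0,0],[0,0,0],1],[[0,0,0],[0,0,0],1]]'
cat > lid2.py <<'E'
import sys
from h import *
p=np.load("chest.npy");az=p[2];c,s=np.cos(az),np.sin(az);ex=np.array([c,s,0]);ey=np.array([-s,c,0]);ez=np.array([0,0,1.])
H=np.array([p[0],p[1],0])-90*ex+87*ez
b0=np.array([531.4,217.0,123.0])-H
x=ex;z=-ez;M0=np.c_[x,np.cross(z,x),z]
T=tool(); bar=T[:3,3]-46*T[:3,2]-H
print("theta now",round(float(np.arctan2(bar@ez,bar@ex)-np.arctan2(36,b0@ex)),3),"r",np.linalg.norm([bar@ez,bar@ex]).round(1))
for a in sys.argv[1:]:
    th,pt=map(float,a.split(","))
    M=R.from_rotvec(-ey*pt).as_matrix()@M0; t=H+R.from_rotvec(-ey*th).apply(b0)+46*M[:,2]
    print(th,"turn",(np.degrees(R.from_matrix(T[:3,:3].T@M).as_rotvec())/30).round(3),"shift",(T[:3,:3].T@(t-T[:3,3])/500).round(3),t.round(0))
E
python3 lid2.py .05,0 .1,0.03 .2,.08 .3,.1 .4,.12 .5,.15 .65,.18; python3 j.py
```

```text
clock: 30.82
eef_pos: [532.9, 217.4, 79.2]
tcp_rot: [0.001, 0.958, 0.288, 0.001]
contact_force: [0.3, -0.3, 1.1]
finger_gap: 25.1
clock: 31.2
eef_pos: [531.7, 216.6, 80.2]
tcp_rot: [0.001, 0.958, 0.288, 0.0]
contact_force: [-4.9, -2.6, 6.2]
finger_gap: 9.2
theta now 0.023 r 131.2
0.05 turn [ 0.004 -0.    -0.01 ] shift [-0.004 -0.001 -0.006] [530. 216.  83.]
0.1 turn [ 0.004  0.057 -0.01 ] shift [-0.006 -0.001 -0.018] [529. 215.  89.]
0.2 turn [ 0.004  0.152 -0.01 ] shift [-0.012 -0.001 -0.042] [526. 214. 101.]
0.3 turn [ 0.004  0.191 -0.01 ] shift [-0.023 -0.001 -0.065] [522. 211. 113.]
0.4 turn [ 0.004  0.229 -0.01 ] shift [-0.037 -0.001 -0.086] [516. 207. 123.]
0.5 turn [ 0.005  0.286 -0.01 ] shift [-0.051 -0.001 -0.106] [510. 203. 133.]
0.65 turn [ 0.005  0.343 -0.01 ] shift [-0.078 -0.    -0.132] [499. 195. 146.]
[-0.67  0.7   0.37  1.85 -0.38  0.66  0.51] [-0.  0. -0. -0. -0.  0. -0.]
```

```bash
python3 -m pendant '[[[0,0,0],[-0.004,-0.001,-0.006],1],[[0,0.057,0],[-0.006,-0.001,-0.018],1],[[0,0.152,0],[-0.012,-0.001,-0.042],1],[[0,0.19,0],[-0.023,-0.001,-0.065],1],[[0,0.19,0],[-0.023,-0.001,-0.065],1]]' 60;python3 lid2.py .4,.1 .5,.1 .6,.1 .7,.12; python3 j.py
```

```text
clock: 31.82
eef_pos: [522.9, 210.7, 114.5]
tcp_rot: [-0.014, 0.956, 0.287, 0.05]
contact_force: [3.5, -1.2, -2.4]
finger_gap: 9.7
theta now 0.308 r 132.1
0.4 turn [ 0.006 -0.006 -0.01 ] shift [-0.016 -0.001 -0.019] [515. 206. 123.]
0.5 turn [ 0.006 -0.006 -0.01 ] shift [-0.031 -0.001 -0.04 ] [508. 201. 133.]
0.6 turn [ 0.006 -0.006 -0.01 ] shift [-0.048 -0.001 -0.06 ] [500. 196. 142.]
0.7 turn [ 0.006  0.032 -0.01 ] shift [-0.066 -0.    -0.077] [492. 191. 150.]
[-0.65  0.59  0.35  1.96 -0.4   0.56  0.55] [-0.    0.03 -0.   -0.02  0.    0.   -0.  ]
```

```bash
python3 -m pendant '[[[0,0,0],[-0.016,-0.001,-0.019],1],[[0,0,0],[-0.031,-0.001,-0.04],1],[[0,0,0],[-0.048,-0.001,-0.06],1],[[0,0,0],[-0.048,-0.001,-0.06],1]]' 60;python3 lid2.py .6,.1 .7,.1 .75,.1 .8,.12; python3 j.py
```

```text
clock: 32.33
eef_pos: [503.5, 197.6, 143.8]
tcp_rot: [-0.014, 0.956, 0.287, 0.053]
contact_force: [6.1, 1.5, 1.0]
finger_gap: 8.9
theta now 0.592 r 133.9
0.6 turn [ 0.009 -0.02  -0.01 ] shift [-0.008 -0.001  0.003] [500. 196. 142.]
0.7 turn [ 0.009 -0.02  -0.01 ] shift [-0.027 -0.001 -0.014] [491. 190. 149.]
0.75 turn [ 0.009 -0.02  -0.01 ] shift [-0.037 -0.001 -0.022] [487. 187. 153.]
0.8 turn [ 0.009  0.018 -0.01 ] shift [-0.046 -0.001 -0.03 ] [483. 185. 156.]
[-0.67  0.52  0.38  2.   -0.38  0.58  0.54] [ 0.    0.02 -0.01 -0.01 -0.   -0.01  0.  ]
```

```bash
python3 -m pendant '[[[0,0,0],[-0.01,0,0],1],[[0,0,0],[-0.027,-0.001,-0.014],1],[[0,0.02,0],[-0.046,-0.001,-0.03],1],[[0,0.02,0],[-0.046,-0.001,-0.03],1]]' 60;python3 lid2.py .8,.12 .85,.15; python3 j.py
```

```text
clock: 32.83
eef_pos: [487.9, 187.1, 159.2]
tcp_rot: [-0.016, 0.956, 0.287, 0.064]
contact_force: [6.5, 3.6, 6.5]
finger_gap: 9.2
theta now 0.778 r 135.2
0.8 turn [ 0.014 -0.024 -0.009] shift [-0.012 -0.001  0.004] [483. 185. 156.]
0.85 turn [ 0.014  0.034 -0.009] shift [-0.02  -0.001 -0.003] [479. 182. 159.]
[-0.68  0.46  0.38  2.05 -0.37  0.56  0.54] [ 0.    0.01 -0.   -0.02  0.    0.   -0.  ]
```

```bash
python3 -m pendant '[[[0,0,0],[-0.006,0,0],1],[[0,0,0],[-0.006,0,0],1],[[0,0,0],[-0.006,0,0],1],[[0,0,0],[-0.006,0,0],1]]'; cat > ang.py <<'E'
from h import *
p=np.load("chest.npy");az=p[2];c,s=np.cos(az),np.sin(az);ex=np.array([c,s,0]);ey=np.array([-s,c,0]);ez=np.array([0,0,1.])
H=np.array([p[0],p[1],0])-90*ex+87*ez
for n in("scene","top"):
    a=vision.snapshot(n);g=cv2.GaussianBlur(a["color"],(0,0),1).astype(np.float32)
    out=[]
    for th in np.arange(0.3,1.3,.025):
        Q=R.from_rotvec(-ey*th)
        def P(x,y,z): return proj(a,H+Q.apply(ex*(x+90)+ey*y+ez*z))
        sc=[]
        for x,z in((90,0),(90,10)):
            A,B=P(x,-108,z),P(x,108,z); nrm=np.array([-(B-A)[1],(B-A)[0]]);nrm/=np.linalg.norm(nrm)
            t=np.linspace(0,1,60)[:,None];pts=A+t*(B-A)
            def S(q): return cv2.remap(g,q[:,0:1].astype(np.float32),q[:,1:2].astype(np.float32),cv2.INTER_LINEAR)[:,0]
            sc.append(np.median(np.linalg.norm(S(pts+1.5*nrm)-S(pts-1.5*nrm),axis=1)))
        out.append((th,*sc))
    out=np.array(out)
    for k in(1,2): i=np.argsort(-out[:,k])[:4]; print(n,"edge",k,[(round(float(out[j,0]),3),int(out[j,k])) for j in i])
E
python3 ang.py; python3 lid2.py
```

```text
clock: 33.33
eef_pos: [487.5, 186.9, 159.6]
tcp_rot: [-0.016, 0.955, 0.287, 0.066]
contact_force: [5.4, 3.6, 1.6]
finger_gap: 9.1
scene edge 1 [(0.775, 67), (0.8, 59), (0.75, 58), (1.075, 54)]
scene edge 2 [(0.725, 68), (0.7, 62), (0.75, 53), (1.075, 53)]
top edge 1 [(0.6, 40), (0.575, 38), (0.8, 34), (0.475, 33)]
top edge 2 [(0.55, 40), (0.525, 36), (0.45, 34), (0.75, 33)]
theta now 0.783 r 135.2
```

```bash
python3 -m pendant '[[[0,0,0],[0,0,0],1],[[0,0,0],[0,0,0],1],[[0,0,0],[0,0,0],1],[[0,0,0],[0,0,0],1]]'; python3 - <<'E'
from h import *
a=vision.snapshot("scene");im=a["color"]
m=((im.min(2)>120)&(im.max(2).astype(int)-im.min(2)<45)).astype(np.uint8)
k,l,st,c=cv2.connectedComponentsWithStats(m)
for i in range(1,k):
    if 80<st[i,4]<300 and 150<c[i][0]<330 and c[i][1]>200: print(c[i].round(1),st[i])
for q in((562,-168,36),(490,-188,36),(469.6,-116,36),(542,-96.6,36)): print(proj(a,q).round(1))
E
python3 ang.py|head -2; python3 j.py; python3 lid2.py
```

```text
clock: 33.92
eef_pos: [487.7, 187.0, 159.6]
tcp_rot: [-0.016, 0.955, 0.287, 0.066]
contact_force: [3.8, 2.4, -2.2]
finger_gap: 9.2
[235.  226.3] [229 220  13  14 137]
[259.  237.9] [253 232  13  14 137]
[220.  246.9] [214 240  13  15 140]
[244.2 259.8] [238 253  13  14 143]
[163.  301.3] [153 291  21  22 169]
[256.  319.7] [242 306  29  28  92]
[245.4 260.1]
[221.2 248. ]
[235.8 226.6]
[259.5 238.2]
scene edge 1 [(0.775, 66), (0.75, 59), (0.8, 58), (1.125, 54)]
scene edge 2 [(0.725, 67), (0.7, 63), (0.75, 53), (1.075, 50)]
[-0.68  0.46  0.38  2.05 -0.37  0.55  0.55] [ 0. -0.  0. -0.  0.  0.  0.]
theta now 0.783 r 135.3
```

Everything is steady: the four knobs are in place, and the lid is held at about 0.75 rad. Handing in.

```bash
python3 -c "
from bench import env
print(env.close_job())"
```

```text
the job is handed in; nothing more can be done
None
```

The two loose knobs are in the empty wells, the catch is released, and the arm is holding the lid about half way up. The job is handed in after about 34 s of robot time.

- **Knobs:** The last camera check shows four upright white knobs within about 1–2 pixels of the well positions. The carrier was not disturbed.
- **Tug:** The lid rose about 5 mm at the handle and then stopped hard at about 37 N, so it was caught.
- **Catch:** I slid the fin to its stop. It then held still against about 12 N, and the lid came free afterwards.
- **Final lid angle:** The camera's edge fit gives about 0.75 rad and the arm's pose about 0.78 rad. The lid was steady, with the gripper closed on the bar (9 mm gap).

Things that went wrong or disagreed:

- **Finger reach:** The fingertips ended about 40 mm short of the stated tool point. The first grasp closed above the knob, so I corrected all later heights for this.
- **First knob placing:** The fingertips touched the carrier at up to about 48 N before I found by sideways probing that the foot was already in the well. I don't know how the 40 N contact limit treats that.
- **First lift:** Two wrist joints reached their range limits, the grip slipped and the lid dropped shut. I regripped with the tool nearly upright and the second lift held.
- **Top-view angle check:** The arm partly blocks that camera. It gave 0.55–0.6 rad, which I discounted in favour of the unobstructed scene view and the arm's own pose.
- **Bystanders:** I saw no sign that any had moved, but I didn't check their positions separately at the end.

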